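# Load the vial carrier and close it

## Robot

A 7-joint arm with a two-finger parallel gripper is mounted at the origin on a cart in front of the work surface, level with it; the furniture and walls round the work are solid. World frame = base frame: x ahead of the robot, y to its left, z up, the work surface at z = 0. Lengths are in m, angles in rad, forces in N, time in s.
With the tool pointing down it reaches from about 0.4 to 0.9 m from the base axis. Payload 5.5 kg.
Tool frame: the origin (TCP) lies at the very end of the fingers, on their centre line; the grasp point (between the pads) lies 19 mm behind it; z points along the fingers, y is the direction in which the jaws open and shut (so a half turn about z gives the same grasp; the last joint's range is limited). The gripper opens to 92 mm and grips with 3 to 60 N. Pads are 19 mm wide; open, the fingers measure 130 mm over their backs; the gripper's body (75 mm by 190 mm) begins 47 mm behind the grasp point.
Start: joints at [-0.911, 0.501, -0.427, 1.55, 0.221, 1.138, -0.21], TCP at [0.251, 0.6, 0.227] pointing down, gripper open.
Joint ranges: [-2.88, 2.88], [-0.31, 2.03], [-1.54, 1.56], [0.2, 2.42], [-1.41, 4.55], [0.19, 2.02], [-2.57, 2.57]. Speed limits (rad/s): [2.57, 2.57, 3.14, 3.14, 3.14, 3.14, 3.14].

## Interface

Orientations are given as a rotation vector (axis times angle).
In Python, from plant import * gives the robot as it stands.
- The arm moves only by the tool jog_arm, never from a script. Its argument "rows" is text: rows parted by semicolons, each of 6 numbers parted by spaces: the shift along the tool's x, y, z in m, then the turn, a rotation vector about the tool's x, y, z in units of 5 degrees (1.0 is 5 degrees). A call has 1 to 12 rows; each row shifts and turns the commanded pose from where the row before left it, along the tool's axes as they then stand; what a row does not reach is not made up. A row lasts 1/10 s, in which the tool goes at most 50 mm and 8.59 degrees, less where a joint would pass 70% of its speed; a pose out of reach is approached as far as the arm can. A call with a gripper value outside its range is refused whole. "grip" is the closure, from 0 (fully open) to 1 (shut), set as the call begins (left out, the last holds). The fingers move at their own pace and stop on an object; "squeeze" is the grip in N (left out, the last holds). Time passes only in rows, so rows that do not move let the fingers close. It gives the time, the measured TCP pose, the force and the opening at its end, in the units of the state.
- sense(): the state, without advancing time (a new reading comes with each control period).
- get_image(name): name is "side" or "top"; returns the picture (400x640x3 uint8, red, green, blue); there is no depth.
- camera_params(name): a dict with "K" (3x3 intrinsics, pixels), "k1" (the pictures are not rectified: a ray, as slopes to the right and down, at radius r is drawn at 1 + k1 r^2 times it, then the intrinsics apply), "R" (3x3) and "t" (3): a world point X has camera coordinates R X + t. Camera axes: x right, y down, z forward; pixel columns grow to the right and rows downward; lengths in m; the calibration is good to about 2 mm. A picture is of the moment at which its call begins. camera_params takes no time and is no camera call.
- sign_off(): hands the job in, once; it reports no verdict.
The state is a dict: "time": time; "qpos": joint angles; "qd": joint speeds; "effort": joint torques, N m; "tool_pos": TCP position; "tool_rot": TCP orientation; "contact_force": force on the tool from outside, world axes, zero at the start; "ft_torque": the same for the moment, N m; "opening": finger opening in m.
Only numpy, scipy, OpenCV 4.12 (cv2) and the standard library are available. Lean on these libraries where they do the work, as an engineer would, in place of code of your own. Each camera call takes 0.05 s, during which the arm holds its last target.

## Task

Move the four capped vials one by one from the white rack into the grey carrier, each standing upright in the pocket block of its own cap colour, without tipping any over. When all four are in, lower the aluminium cover plate over the carrier's two pilot pins so that it lies flat on both posts. Let go of everything and leave the tape roll and the timer where they are.

Things in the scene. Friction and masses are not known exactly. Their poses are not given: they have to be found in the camera images.
- vial_red: Sample vial with a red screw cap, standing upright in a pocket of the white rack. Round, 24 mm body and 25 mm cap diameter, 56 mm tall (cap from 42 to 56 mm), 30 g. Origin: centre of its underside; z up its axis. The white rack stands on the worktop and is 22 mm high; its pocket floors are 8 mm above the worktop, its four 32 mm square pockets are 14 mm deep and 50 mm apart in one straight row.
- vial_yellow: Sample vial with a yellow screw cap, standing upright in a pocket of the white rack. Round, 24 mm body and 25 mm cap diameter, 56 mm tall (cap from 42 to 56 mm), 30 g. Origin: centre of its underside; z up its axis. The white rack stands on the worktop and is 22 mm high; its pocket floors are 8 mm above the worktop, its four 32 mm square pockets are 14 mm deep and 50 mm apart in one straight row.
- vial_green: Sample vial with a green screw cap, standing upright in a pocket of the white rack. Round, 24 mm body and 25 mm cap diameter, 56 mm tall (cap from 42 to 56 mm), 30 g. Origin: centre of its underside; z up its axis. The white rack stands on the worktop and is 22 mm high; its pocket floors are 8 mm above the worktop, its four 32 mm square pockets are 14 mm deep and 50 mm apart in one straight row.
- vial_blue: Sample vial with a blue screw cap, standing upright in a pocket of the white rack. Round, 24 mm body and 25 mm cap diameter, 56 mm tall (cap from 42 to 56 mm), 30 g. Origin: centre of its underside; z up its axis. The white rack stands on the worktop and is 22 mm high; its pocket floors are 8 mm above the worktop, its four 32 mm square pockets are 14 mm deep and 50 mm apart in one straight row.
- pocket_red: Red pocket block on the carrier, 50 x 49 mm, 14 mm high, with a 38 mm square through-hole. Fixed to the carrier. Origin: centre of the hole at its floor, 8 mm above the worktop, where the underside of a vial comes to stand. Its top face is 22 mm above the worktop. x, y axes along the block's sides and along those of the carrier, z up.
- pocket_yellow: Yellow pocket block on the carrier, 50 x 49 mm, 14 mm high, with a 38 mm square through-hole. Fixed to the carrier. Origin: centre of the hole at its floor, 8 mm above the worktop, where the underside of a vial comes to stand. Its top face is 22 mm above the worktop. x, y axes along the block's sides and along those of the carrier, z up.
- pocket_green: Green pocket block on the carrier, 50 x 49 mm, 14 mm high, with a 38 mm square through-hole. Fixed to the carrier. Origin: centre of the hole at its floor, 8 mm above the worktop, where the underside of a vial comes to stand. Its top face is 22 mm above the worktop. x, y axes along the block's sides and along those of the carrier, z up.
- pocket_blue: Blue pocket block on the carrier, 50 x 49 mm, 14 mm high, with a 38 mm square through-hole. Fixed to the carrier. Origin: centre of the hole at its floor, 8 mm above the worktop, where the underside of a vial comes to stand. Its top face is 22 mm above the worktop. x, y axes along the block's sides and along those of the carrier, z up.
- carrier: Grey carrier, fixed to the worktop: base plate 60 (x) x 268 (y) x 8 mm. The four pocket blocks stand on it in a row along its y axis, at y = -75, -25, +25, +75 mm, in any order of colours. At y = -116 and +116 mm an aluminium post with a 28 mm round flange, flange top 69 mm above the worktop, and on it a 6 mm pilot pin, 14 mm high with a tapered tip (tip 83 mm above the worktop). Origin: centre of its underside, on the worktop.
- cover: Aluminium cover plate, 50 (x) x 272 (y) x 6 mm, 150 g, lying flat on the worktop, with a 16 mm through-hole at y = -116 and +116 mm for the carrier's pilot pins. In its middle a black upright grip rib, 14 mm thick (x), 70 mm long (y), its top 42 mm above the plate's underside. Same either way round. Origin: centre of the underside of the plate; z up. Fully seated it lies on both post flanges, its underside 69 mm above the worktop, clear above the vials (64 mm).
- tape_roll: Yellow tape roll, 62 mm across, 19 mm high, lying flat: a bystander. Origin: centre of its underside. Two solid machines, about 0.3 m tall, stand behind the tape roll and behind the cover: between y = +0.12 and -0.48 m (robot base frame) keep the gripper in front of x = 0.57 m.
- timer: White bench timer, 52 x 66 x 16 mm: a bystander. Origin: centre of its underside.

How it is judged:
On the way, in this order (a step that is already met when the one before it is completed fails the run):
1. all four vials stand released in the pockets of their own colours (horizontal distance between vial_red and pocket_red below 0.012 m and z of vial_red in the frame of pocket_red between -0.004 and 0.004 m and angle between each of vial_red, vial_yellow, vial_green, vial_blue's own z axis and vertical below 0.15 rad and horizontal distance between vial_yellow and pocket_yellow below 0.012 m and z of vial_yellow in the frame of pocket_yellow between -0.004 and 0.004 m and horizontal distance between vial_green and pocket_green below 0.012 m and z of vial_green in the frame of pocket_green between -0.004 and 0.004 m and horizontal distance between vial_blue and pocket_blue below 0.012 m and z of vial_blue in the frame of pocket_blue between -0.004 and 0.004 m and contact force between each of vial_red, vial_yellow, vial_green, vial_blue and the fingers below 0.1 N), for 0.2 s.
2. the cover plate is lowered over both pins onto the posts (horizontal distance between cover and carrier below 0.01 m and z of cover in the frame of carrier between 0.065 and 0.073 m and angle between cover's own z axis and vertical below 0.04 rad and angle between the y axis of cover and the y axis of carrier, either way round below 0.12 rad), for 0.2 s.
At the end, for the whole second after the job is handed in: Each vial upright (0.15 rad) on the floor of the pocket of its own colour (12 mm sideways, 4 mm in height); cover flat on both posts, pins in its holes (centre within 10 mm of the carrier's, underside 65 to 73 mm above the worktop, 0.12 rad in yaw); all released and at rest (all of step 2 and horizontal distance between vial_red and pocket_red below 0.012 m and z of vial_red in the frame of pocket_red between -0.004 and 0.004 m and angle between each of vial_red, vial_yellow, vial_green, vial_blue's own z axis and vertical below 0.15 rad and horizontal distance between vial_yellow and pocket_yellow below 0.012 m and z of vial_yellow in the frame of pocket_yellow between -0.004 and 0.004 m and horizontal distance between vial_green and pocket_green below 0.012 m and z of vial_green in the frame of pocket_green between -0.004 and 0.004 m and horizontal distance between vial_blue and pocket_blue below 0.012 m and z of vial_blue in the frame of pocket_blue between -0.004 and 0.004 m and linear speed of each of vial_red, vial_yellow, vial_green, vial_blue, cover below 0.02 m/s); the robot touches nothing.
It fails at once if a vial is tipped over (beyond 0.8 rad) (angle between any of vial_red, vial_yellow, vial_green, vial_blue's own z axis and vertical above 0.8 rad).
It fails at once if the tape roll or the timer is moved by more than 30 mm (distance of any of tape_roll, timer from where it was at the start of the episode above 0.03 m).
It also fails if it takes over 131 s, if anything falls off the work surface, if the arm or the gripper's body presses on something with over 40 N, if the wrist force passes 120 N, or if a joint passes its speed limit or range.

## Working session

There is one attempt and no reset: what is moved stays moved. The work goes in short steps, Python scripts to look and compute and a tool call to move; the robot and the scene stay as the last step left them, time stands still between calls to the robot, and variables do not carry over. Pictures are saved under pics/ and viewed, and the job is handed in when it is done.

Besides the shell and the picture viewer there is one more tool, called by a JSON object that holds its "fn" and its "kwargs". jog_arm: Moves the arm, as the interface text tells. Its arguments: {"type":"object","properties":{"rows":{"type":"string"},"grip":{"type":"number"},"squeeze":{"type":"number"}},"required":["rows"]}

```bash
ls; mkdir -p pics; python3 - <<'E'
from plant import *
import cv2
s=sense();print(s)
for n in("side","top"):
    cv2.imwrite(f"pics/{n}0.png",get_image(n)[:,:,::-1]);print(n,camera_params(n))
E
```

```text
pics
{'time': 0.0, 'qpos': array([-0.91079874,  0.50186103, -0.42676308,  1.5514455 ,  0.22077825,
        1.13827112, -0.2102846 ]), 'qd': array([ 0.00103881,  0.00075995,  0.00050368, -0.00058415,  0.00092376,
        0.00057273, -0.00078781]), 'effort': array([-4.53034090e-04, -5.66584182e+01, -5.81623390e+00, -2.79118180e+01,
       -6.86664367e-02,  3.06325871e-02,  1.77334127e-04]), 'tool_pos': array([0.25098354, 0.59883761, 0.22566946]), 'tool_rot': array([-6.19061145e-01, -3.07952203e+00,  2.95379398e-03]), 'contact_force': array([ 0.30614718, -1.24689347,  0.43330173]), 'ft_torque': array([0.00415212, 0.00318167, 0.00628416]), 'opening': 0.09200463801033795}
side {'K': array([[383.97218357,   0.        , 320.43567056],
       [  0.        , 383.97218357, 195.91377126],
       [  0.        ,   0.        ,   1.        ]]), 'k1': -0.009346352783902192, 'R': array([[ 0.92402708, -0.38180386, -0.01999404],
       [-0.24781573, -0.55829134, -0.79176899],
       [ 0.29113796,  0.73657083, -0.61049332]]), 't': array([-0.51150081,  0.16407351,  0.88130279])}
top {'K': array([[504.97989838,   0.        , 324.38121684],
       [  0.        , 504.97989838, 198.62104022],
       [  0.        ,   0.        ,   1.        ]]), 'k1': -0.14446539701714153, 'R': array([[-0.02674149, -0.99958344, -0.01085553],
       [-0.98060744,  0.02833984, -0.1939224 ],
       [ 0.19414926,  0.00545924, -0.98095681]]), 't': array([0.04477553, 0.56021831, 1.22406666])}
```

View pics/top0.png

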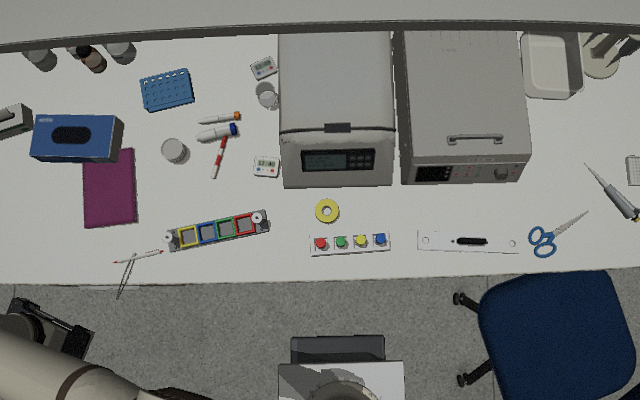

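View pics/side0.png

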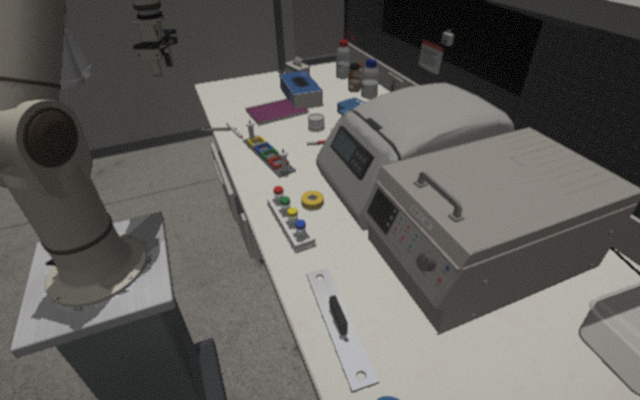

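The top view shows the carrier at about (217,231), the rack at (350,243) with caps red, green, yellow, blue from left to right, the cover at (468,242) and the tape at (327,210). I'll enlarge these areas.

```bash
python3 - <<'E'
import cv2
t=cv2.imread("pics/top0.png")
def c(x,y,w,h,f,n): cv2.imwrite(n,cv2.resize(t[y:y+h,x:x+w],None,fx=f,fy=f,interpolation=cv2.INTER_CUBIC))
c(155,200,130,60,6,"pics/c_car.png");c(300,220,100,45,8,"pics/c_rack.png");c(405,220,130,45,6,"pics/c_cov.png")
E
```

```text
(no output)
```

View pics/c_car.png

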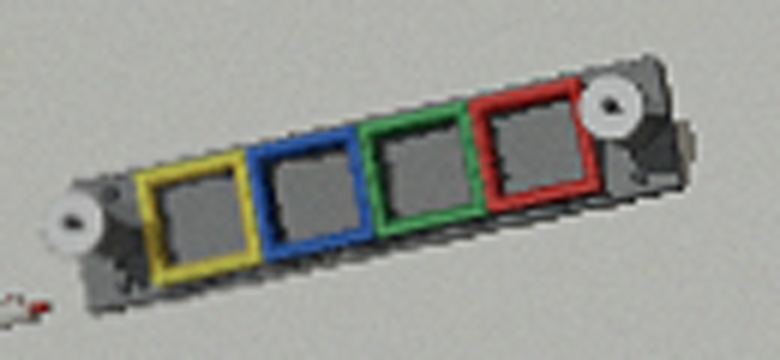

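View pics/c_rack.png

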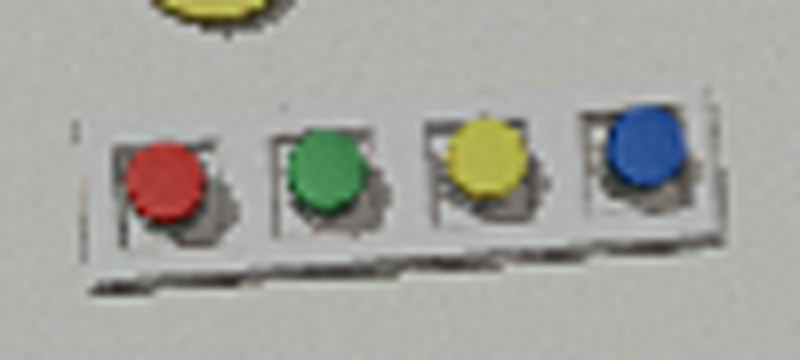

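View pics/c_cov.png

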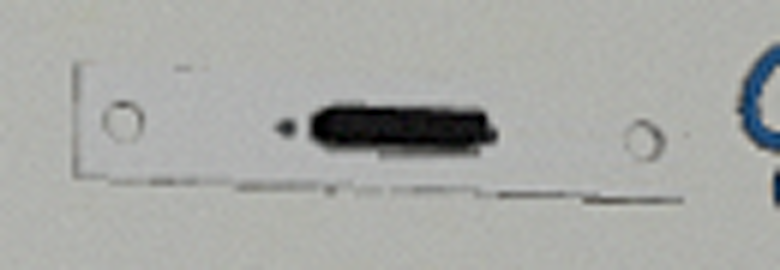

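The crops show:
- **Carrier crop:** pockets run yellow, blue, green, red from left to right. The flanges are at (73,223) and (611,106).
- **Rack crop:** the caps are at (165,180), (326,168), (487,156) and (646,144).
- **Cover crop:** the holes are at (123,121) and (644,141), with the rib at about (403,127).

```bash
cat > h.py <<'E'
import numpy as np, cv2
from plant import *
from scipy.spatial.transform import Rotation as Ro
def world(name,uv,z):
    p=camera_params(name);K=p["K"];x=(uv[0]-K[0,2])/K[0,0];y=(uv[1]-K[1,2])/K[1,1]
    q=cv2.undistortPoints(np.array([[uv]],float),K,np.array([p["k1"],0,0,0.])).ravel()
    C=-p["R"].T@p["t"];d=p["R"].T@np.array([q[0],q[1],1]);return C+d*(z-C[2])/d[2]
def pix(name,X):
    p=camera_params(name);c=p["R"]@np.asarray(X)+p["t"];a=c[:2]/c[2];a=a*(1+p["k1"]*(a@a));return a*p["K"][0,0]+p["K"][:2,2]
def crop(o,f,uv): return (o[0]+(uv[0]+.5)/f-.5,o[1]+(uv[1]+.5)/f-.5)
def st():
    s=sense();R=Ro.from_rotvec(s["tool_rot"]).as_matrix();return s,s["tool_pos"],R
def snap(name,fn,X=None,w=100,h=70,f=7):
    im=get_image(name)[:,:,::-1]
    o=(0,0)
    if X is not None:
        u=pix(name,X);x0=int(np.clip(u[0]-w/2,0,640-w));y0=int(np.clip(u[1]-h/2,0,400-h));im=im[y0:y0+h,x0:x0+w];im=cv2.resize(im,None,fx=f,fy=f,interpolation=cv2.INTER_CUBIC);o=(x0,y0)
    cv2.imwrite(fn,im);print(fn,"origin",o)
E
python3 - <<'E'
from h import *
for n in("side","top"): 
    p=camera_params(n);print(n,-p["R"].T@p["t"])
A=world("top",crop((155,200),6,(73,223)),.069);B=world("top",crop((155,200),6,(611,106)),.069)
c=(A+B)/2;d=A-B;L=np.hypot(*d[:2]);e=d/L;print("carrier",A,B,L,"c",c,"yaw",np.arctan2(-d[0],d[1]))
for n,y in zip("YBGR",(75,25,-25,-75)): print(n,(c+e*y/1000)[:2].round(4))
for n,uv in dict(Y=(200,217),R=(536,144)).items(): print("blk",n,world("top",crop((155,200),6,uv),.022))
for n,uv in dict(R=(165,180),G=(326,168),Y=(487,156),B=(646,144)).items(): print("cap",n,world("top",crop((300,220),8,uv),.062))
for uv,q in (((118,145),(213,138)),): pass
A=world("top",crop((405,220),6,(123,121)),.006);B=world("top",crop((405,220),6,(644,141)),.006);d=A-B
print("cover",A,B,np.linalg.norm(d),(A+B)/2,np.arctan2(-d[0],d[1]));print("rib",world("top",crop((405,220),6,(403,127)),.042))
print("tape",world("top",(327,210),.019))
s,p,R=st();print(p,R)
E
```

```text
side [ 0.2567199  -0.75283409  0.65771083]
top [0.31289998 0.02219792 1.30988146]
carrier [0.47223824 0.42798612 0.069     ] [0.51598654 0.20005742 0.069     ] 0.23208921969319016 c [0.49411239 0.31402177 0.069     ] yaw 0.1896322643922157
Y [0.48   0.3877]
B [0.4894 0.3386]
G [0.4988 0.2895]
R [0.5082 0.2404]
blk Y [0.47967689 0.38668    0.022     ]
blk R [0.50794458 0.23942664 0.022     ]
cap R [0.45040466 0.04247552 0.062     ]
cap G [ 0.45273135 -0.00752278  0.062     ]
cap Y [ 0.45501106 -0.05758117  0.062     ]
cap B [ 0.45726555 -0.10714653  0.062     ]
cover [ 0.45433276 -0.22958318  0.006     ] [ 0.43738154 -0.46104339  0.006     ] 0.23208009422711146 [ 0.44585715 -0.34531329  0.006     ] -0.07310551399462852
rib [ 0.44378864 -0.34261569  0.042     ]
tape [0.5381103  0.02339492 0.019     ]
[0.25103413 0.59888407 0.22579678] [[-9.22299761e-01  3.86474661e-01 -6.97315615e-04]
 [ 3.86475290e-01  9.22298371e-01 -1.60150464e-03]
 [ 2.41920909e-05 -1.74656261e-03 -9.99998474e-01]]
```

```bash
cat >> h.py <<'E'
def go(pos,yaw=None,deg=False):
    """yaw: angle of tool y from world x"""
    s,p,R=st()
    if yaw is None: Rt=R
    else:
        y=np.array([np.cos(yaw),np.sin(yaw),0]);z=np.array([0,0,-1.]);Rt=np.stack([np.cross(y,z),y,z],1)
    rv=Ro.from_matrix(R.T@Rt).as_rotvec()*180/np.pi/5
    d=np.asarray(pos)-p
    print("t",round(s["time"],2),"tcp",p.round(4),"open",round(s["opening"],4),"F",s["contact_force"].round(1),"q",s["qpos"].round(2))
    print("turn units",rv.round(3),"shift now-axes",(R.T@d).round(4),"shift after-turn axes",(Rt.T@d).round(4))
E
python3 -c "
from h import *
go([.4504,.0425,.15],.046)"
```

```text
t 0.1 tcp [0.251  0.5989 0.2258] open 0.0919 F [-0.2 -0.2  0.5] q [-0.91  0.5  -0.43  1.55  0.22  1.14 -0.21]
turn units [-1.8000e-02  1.1000e-02  1.2926e+01] shift now-axes [-0.3989 -0.436   0.0765] shift after-turn axes [-0.565   0.1736  0.0758]
```

{"fn": "jog_arm", "kwargs": {"rows": "0 0 0 0 0 1.43;0 0 0 0 0 1.43;0 0 0 0 0 1.43;0 0 0 0 0 1.43;0 0 0 0 0 1.43;0 0 0 0 0 1.43;0 0 0 0 0 1.43;0 0 0 0 0 1.43;0 0 0 0 0 1.43;0 0 0 0 0 0", "grip": 0.3, "squeeze": 15}}

```text
time: 1.1
tool_pos: [0.251, 0.5992, 0.2262]
tool_rot: [2.165, 2.276, -0.001]
contact_force: [0.2, -0.1, -0.5]
opening: 0.0643
```

```bash
python3 -c "
from h import *
go([.4504,.0425,.15],.046)"
```

```text
t 1.1 tcp [0.251  0.5992 0.2262] open 0.0643 F [ 0.2 -0.1 -0.5] q [-1.07  0.47 -0.2   1.56  0.1   1.12 -1.24]
turn units [-0.003  0.012  0.045] shift now-axes [-0.5659  0.1714  0.0767] shift after-turn axes [-0.5653  0.1736  0.0762]
```

{"fn": "jog_arm", "kwargs": {"rows": "-0.047 0.0145 0.001 0 0 0;-0.047 0.0145 0.001 0 0 0;-0.047 0.0145 0.001 0 0 0;-0.047 0.0145 0.001 0 0 0;-0.047 0.0145 0.001 0 0 0;-0.047 0.0145 0.001 0 0 0;-0.047 0.0145 0.001 0 0 0;-0.047 0.0145 0.001 0 0 0;-0.047 0.0145 0.001 0 0 0;-0.047 0.0145 0.001 0 0 0;-0.047 0.0145 0.001 0 0 0;-0.047 0.0145 0.001 0 0 0"}}

```text
time: 2.3
tool_pos: [0.4539, 0.0432, 0.2149]
tool_rot: [2.159, 2.282, 0.001]
contact_force: [0.5, 0.7, 0.3]
opening: 0.0643
```

```bash
python3 -c "
from h import *
go([.4504,.0425,.15],.046)"
```

```text
t 2.3 tcp [0.4539 0.0432 0.2149] open 0.0643 F [0.5 0.7 0.3] q [-0.29  0.13  0.15  2.05 -0.02  0.96 -0.07]
turn units [0.006 0.    0.104] shift now-axes [-0.0005 -0.0036  0.0649] shift after-turn axes [-0.0005 -0.0035  0.0649]
```

{"fn": "jog_arm", "kwargs": {"rows": "-0.0005 -0.0035 0.025 0 0 0.1;0 0 0.03 0 0 0;0 0 0.03 0 0 0;0 0 0.03 0 0 0;0 0 0.025 0 0 0;0 0 0.02 0 0 0;0 0 0.012 0 0 0;0 0 0.007 0 0 0;0 0 0 0 0 0;0 0 0 0 0 0"}}

```text
time: 3.3
tool_pos: [0.4508, 0.0445, 0.0363]
tool_rot: [2.173, 2.268, 0.001]
contact_force: [-0.4, 0.4, 0.3]
opening: 0.0643
```

```bash
python3 -c "
from h import *
go([.4504,.0425,.036],.046)
snap('side','pics/s1.png',[.45,.04,.06],120,80,6)"
```

```text
t 3.3 tcp [0.4508 0.0445 0.0363] open 0.0643 F [-0.4  0.4  0.3] q [-0.26  0.44  0.12  2.18 -0.1   0.53 -0.02]
turn units [ 0.011 -0.002 -0.036] shift now-axes [-0.002  -0.0004  0.0003] shift after-turn axes [-0.002  -0.0005  0.0003]
pics/s1.png origin (217, 149)
```

View pics/s1.png

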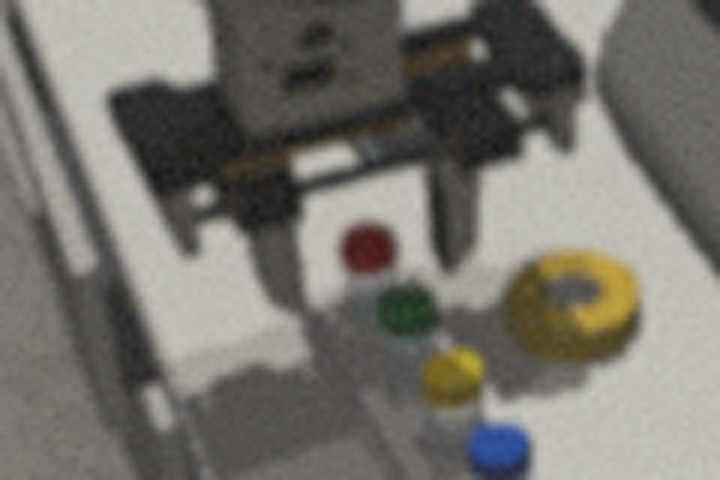

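The side crop shows the red cap at (368,248), between the two fingers at (275,280) and (455,240). I'll close on it and lift.

{"fn": "jog_arm", "kwargs": {"rows": "-0.0015 0 0 0 0 0;0 0 0 0 0 0;0 0 0 0 0 0;0 0 0 0 0 0;0 0 0 0 0 0;0 0 0 0 0 0;0 0 0 0 0 0;0 0 0 0 0 0", "grip": 1, "squeeze": 15}}

```text
time: 4.15
tool_pos: [0.4503, 0.043, 0.0357]
tool_rot: [-2.174, -2.268, -0.0]
contact_force: [0.0, -0.4, 0.9]
opening: 0.0244
```

{"fn": "jog_arm", "kwargs": {"rows": "0 0 -0.005 0 0 0;0 0 -0.01 0 0 0;0 0 -0.02 0 0 0;0 0 -0.025 0 0 0;0 0 -0.025 0 0 0;0 0 -0.01 0 0 0;0 0 0 0 0 0;0 0 0 0 0 0"}}

```text
time: 4.95
tool_pos: [0.4499, 0.0429, 0.1304]
tool_rot: [-2.174, -2.268, 0.0]
contact_force: [-1.0, -0.7, -0.4]
opening: 0.0243
```

```bash
python3 -c "
from h import *
go([.5082,.2404,.13],.19)
snap('side','pics/s2.png',[.45,.04,.12],120,80,6)"
```

```text
t 4.95 tcp [0.4499 0.0429 0.1304] open 0.0243 F [-1.  -0.7 -0.4] q [-0.29  0.26  0.15  2.13 -0.05  0.76 -0.06]
turn units [-3.000e-03 -1.000e-03 -1.693e+00] shift now-axes [0.1948 0.0666 0.0004] shift after-turn axes [0.1829 0.0946 0.0004]
pics/s2.png origin (215, 130)
```

View pics/s2.png

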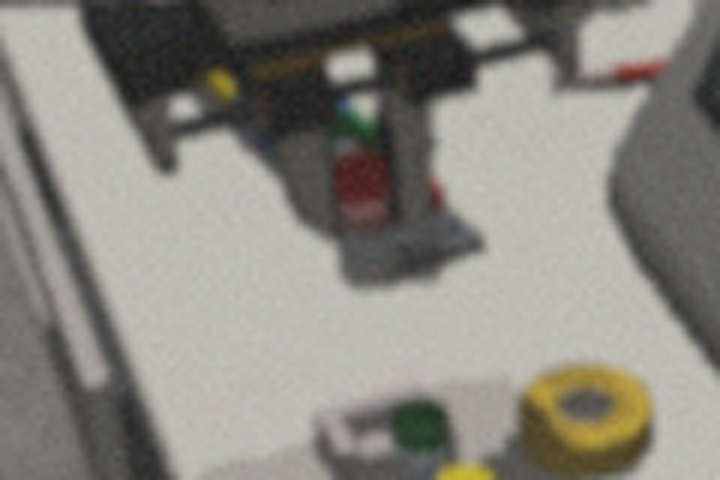

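Red is held between the fingers at (362,185) and the rack pocket is empty. I'll carry it to the red pocket, moving in y first.

{"fn": "jog_arm", "kwargs": {"rows": "0.03 0 0 0 0 0;0.045 0 0 0 0 0;0.045 0 0 0 0 0;0.045 0 0 0 0 0;0.03 0.0166 0 0 0 0;0 0.03 0 0 0 0;0 0.02 0 0 0 -0.7;0 0 0 0 0 -1;0 0 0 0 0 0;0 0 0 0 0 0"}}

```text
time: 6.0
tool_pos: [0.5074, 0.2401, 0.1293]
tool_rot: [-2.002, -2.419, 0.004]
contact_force: [1.0, -0.6, -0.8]
opening: 0.0241
```

```bash
python3 -c "
from h import *
go([.5082,.2404,.0362],.19)"
```

```text
t 6.0 tcp [0.5074 0.2401 0.1293] open 0.0241 F [ 1.  -0.6 -0.8] q [-0.52  0.43  0.03  1.87 -0.02  0.84 -0.29]
turn units [-0.033  0.006 -0.019] shift now-axes [0.0002 0.0011 0.0931] shift after-turn axes [0.0002 0.0009 0.0931]
```

{"fn": "jog_arm", "kwargs": {"rows": "0.0002 0.001 0.01 0 0 0;0 0 0.02 0 0 0;0 0 0.02 0 0 0;0 0 0.015 0 0 0;0 0 0.012 0 0 0;0 0 0.008 0 0 0;0 0 0.004 0 0 0;0 0 0.003 0 0 0;0 0 0 0 0 0;0 0 0 0 0 0"}}

```text
time: 7.0
tool_pos: [0.5099, 0.2411, 0.0392]
tool_rot: [2.0, 2.422, 0.001]
contact_force: [0.3, 0.4, 0.0]
opening: 0.0242
```

```bash
python3 -c "
from h import *
go([.5082,.2404,.0362],.19)
snap('side','pics/s3.png',[.508,.24,.05],90,60,8)
snap('top','pics/t3.png',[.508,.24,.05],90,60,8)"
```

```text
t 7.0 tcp [0.5099 0.2411 0.0392] open 0.0242 F [0.3 0.4 0. ] q [-0.51  0.57  0.03  1.91 -0.02  0.67 -0.28]
turn units [ 0.01  -0.003  0.005] shift now-axes [-0.0004 -0.0018  0.003 ] shift after-turn axes [-0.0004 -0.0018  0.003 ]
pics/s3.png origin (231, 121)
pics/t3.png origin (196, 191)
```

View pics/s3.png

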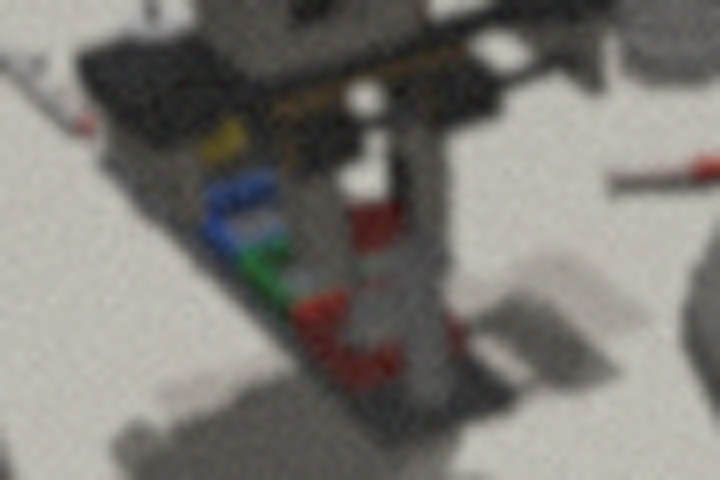

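The red vial is inside the red pocket walls, with the block at (350,340) and the cap at (378,222). I'll lower the last 2.5 mm and release.

{"fn": "jog_arm", "kwargs": {"rows": "0 -0.001 0.0015 0 0 0;0 0 0.0015 0 0 0;0 0 0 0 0 0;0 0 0 0 0 0"}}

```text
time: 7.5
tool_pos: [0.5086, 0.2408, 0.0358]
tool_rot: [2.0, 2.423, 0.0]
contact_force: [-0.8, 0.7, 1.4]
opening: 0.0242
```

{"fn": "jog_arm", "kwargs": {"rows": "0 0 0 0 0 0;0 0 0 0 0 0;0 0 0 0 0 0;0 0 0 0 0 0;0 0 -0.015 0 0 0;0 0 -0.03 0 0 0;0 0 -0.04 0 0 0;0 0 -0.01 0 0 0;0 0 0 0 0 0", "grip": 0.4}}

```text
time: 8.4
tool_pos: [0.5103, 0.2417, 0.1338]
tool_rot: [1.999, 2.421, 0.008]
contact_force: [0.7, -0.5, 0.3]
opening: 0.0549
```

```bash
python3 -c "
from h import *
go([.4527,-.0075,.131],.046)
snap('side','pics/s4.png',[.508,.24,.05],90,60,8)"
```

```text
t 8.4 tcp [0.5103 0.2417 0.1338] open 0.0549 F [ 0.7 -0.5  0.3] q [-0.52  0.42  0.03  1.87 -0.02  0.85 -0.28]
turn units [ 0.059 -0.024  1.655] shift now-axes [-0.2337 -0.1038  0.0019] shift after-turn axes [-0.2462 -0.069   0.0028]
pics/s4.png origin (231, 121)
```

View pics/s4.png

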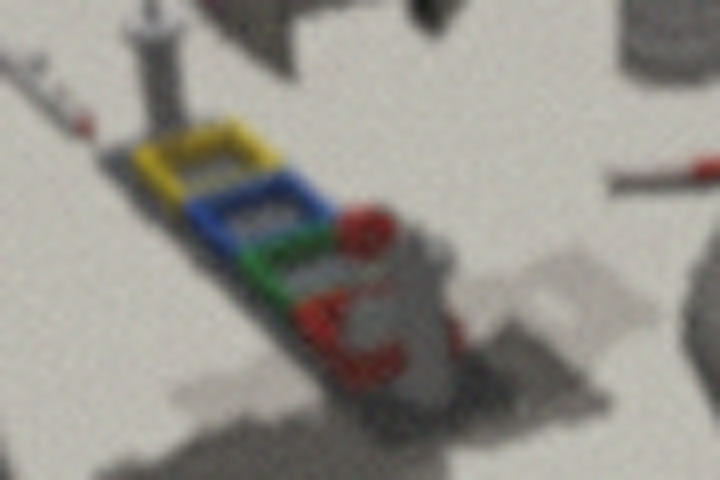

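The red vial stands upright in its pocket with the cap at (365,230). Next is green.

{"fn": "jog_arm", "kwargs": {"rows": "0 0 0 0 0 1.65;0 -0.03 0 0 0 0;-0.02 -0.039 0 0 0 0;-0.046 0 0 0 0 0;-0.048 0 0 0 0 0;-0.048 0 0 0 0 0;-0.048 0 0 0 0 0;-0.036 0 0 0 0 0;0 0 0 0 0 0;0 0 0 0 0 0"}}

```text
time: 9.45
tool_pos: [0.4498, -0.0089, 0.1296]
tool_rot: [-2.171, -2.268, 0.003]
contact_force: [-0.1, 0.0, -0.1]
opening: 0.0549
```

```bash
python3 -c "
from h import *
go([.4527,-.0075,.0357],.046)
snap('top','pics/t5.png',[.5,.3,.05],110,60,7)"
```

```text
t 9.45 tcp [ 0.4498 -0.0089  0.1296] open 0.0549 F [-0.1  0.  -0.1] q [-0.2   0.26  0.18  2.14 -0.06  0.76  0.07]
turn units [-0.031  0.    -0.024] shift now-axes [0.0013 0.0032 0.0938] shift after-turn axes [0.0013 0.0029 0.0939]
pics/t5.png origin (163, 195)
```

View pics/t5.png

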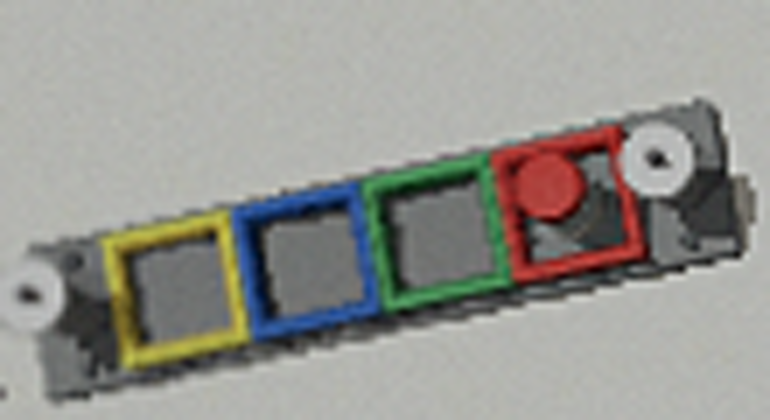

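The red cap is at (548,186) in the red block. I'll check its world position; perspective shifts it up and to the left.

```bash
python3 -c "
from h import *
print(world('top',crop((163,195),7,(549,187)),.062))
print(world('top',crop((163,195),7,(571,203)),.022))"
```

```text
[0.50791197 0.24008553 0.062     ]
[0.50796036 0.23883576 0.022     ]
```

{"fn": "jog_arm", "kwargs": {"rows": "0.001 0.003 0.02 0 0 0;0 0 0.025 0 0 0;0 0 0.02 0 0 0;0 0 0.014 0 0 0;0 0 0.01 0 0 0;0 0 0.005 0 0 0;0 0 0 0 0 0;0 0 0 0 0 0"}}

```text
time: 10.3
tool_pos: [0.4543, -0.0067, 0.037]
tool_rot: [2.168, 2.273, 0.001]
contact_force: [0.5, 0.8, -0.1]
opening: 0.0554
```

```bash
python3 -c "
from h import *
go([.4527,-.0075,.0357],.046)
snap('side','pics/s6.png',[.45,-.01,.06],90,60,8)"
```

```text
t 10.3 tcp [ 0.4543 -0.0067  0.037 ] open 0.0554 F [ 0.5  0.8 -0.1] q [-0.17  0.44  0.14  2.17 -0.12  0.54  0.11]
turn units [ 0.006 -0.002  0.012] shift now-axes [-0.0007 -0.0017  0.0013] shift after-turn axes [-0.0007 -0.0017  0.0013]
pics/s6.png origin (238, 170)
```

View pics/s6.png

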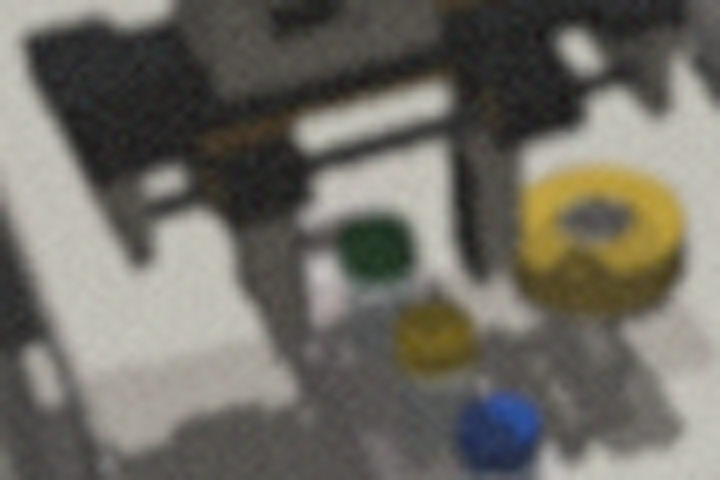

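The red vial measures within about 1 mm of its pocket centre. The green cap at (375,245) is centred between the fingers, so I'll grip it and lift.

{"fn": "jog_arm", "kwargs": {"rows": "-0.0005 -0.001 0.001 0 0 0;0 0 0 0 0 0;0 0 0 0 0 0;0 0 0 0 0 0;0 0 0 0 0 0;0 0 0 0 0 0;0 0 0 0 0 0", "grip": 1}}

```text
time: 11.05
tool_pos: [0.4532, -0.0076, 0.0358]
tool_rot: [2.169, 2.272, 0.0]
contact_force: [-0.3, 0.5, 2.7]
opening: 0.0245
```

{"fn": "jog_arm", "kwargs": {"rows": "0 0 -0.005 0 0 0;0 0 -0.01 0 0 0;0 0 -0.02 0 0 0;0 0 -0.025 0 0 0;0 0 -0.025 0 0 0;0 0 -0.01 0 0 0;0 0 0 0 0 0;0 0 0 0 0 0"}}

```text
time: 11.85
tool_pos: [0.4526, -0.0075, 0.1304]
tool_rot: [-2.169, -2.273, 0.0]
contact_force: [0.2, 0.6, -1.0]
opening: 0.0247
```

```bash
python3 -c "
from h import *
go([.4988,.2895,.13],.19)"
```

```text
t 11.85 tcp [ 0.4526 -0.0075  0.1304] open 0.0247 F [ 0.2  0.6 -1. ] q [-0.2   0.26  0.18  2.13 -0.07  0.76  0.07]
turn units [-0.003 -0.002 -1.642] shift now-axes [0.2945 0.06   0.0004] shift after-turn axes [0.2829 0.1014 0.0004]
```

{"fn": "jog_arm", "kwargs": {"rows": "0.025 0 0 0 0 0;0.045 0 0 0 0 0;0.048 0 0 0 0 0;0.048 0 0 0 0 0;0.048 0 0 0 0 0;0.045 0.005 0 0 0 0;0.025 0.02 0 0 0 0;0.0105 0.025 0 0 0 -0.3;0 0.01 0 0 0 -1.35;0 0 0 0 0 0;0 0 0 0 0 0"}}

```text
time: 12.95
tool_pos: [0.4979, 0.2886, 0.1289]
tool_rot: [-2.003, -2.418, 0.005]
contact_force: [1.1, -0.6, -1.4]
opening: 0.0242
```

```bash
python3 -c "
from h import *
go([.4988,.2895,.0362],.19)"
```

```text
t 12.95 tcp [0.4979 0.2886 0.1289] open 0.0242 F [ 1.1 -0.6 -1.4] q [-0.59  0.45  0.02  1.83 -0.01  0.86 -0.38]
turn units [-0.04   0.012 -0.033] shift now-axes [0.0008 0.0014 0.0927] shift after-turn axes [0.0007 0.0011 0.0927]
```

{"fn": "jog_arm", "kwargs": {"rows": "0.0007 0.001 0.01 0 0 0;0 0 0.02 0 0 0;0 0 0.02 0 0 0;0 0 0.015 0 0 0;0 0 0.012 0 0 0;0 0 0.008 0 0 0;0 0 0.004 0 0 0;0 0 0 0 0 0;0 0 0 0 0 0;0 0 0 0 0 0"}}

```text
time: 13.95
tool_pos: [0.5006, 0.2908, 0.0424]
tool_rot: [2.0, 2.422, 0.002]
contact_force: [1.5, -0.7, -0.0]
opening: 0.0242
```

```bash
python3 -c "
from h import *
go([.4988,.2895,.0362],.19)"
```

```text
t 13.95 tcp [0.5006 0.2908 0.0424] open 0.0242 F [ 1.5 -0.7 -0. ] q [-0.58  0.58  0.02  1.87 -0.01  0.69 -0.37]
turn units [ 0.014 -0.006  0.004] shift now-axes [-0.001  -0.0021  0.0062] shift after-turn axes [-0.001  -0.0021  0.0062]
```

{"fn": "jog_arm", "kwargs": {"rows": "-0.0007 -0.0015 0.003 0 0 0;0 0 0.0015 0 0 0;0 0 0.0015 0 0 0;0 0 0 0 0 0;0 0 0 0 0 0"}}

```text
time: 14.45
tool_pos: [0.4988, 0.2896, 0.0359]
tool_rot: [2.0, 2.423, 0.0]
contact_force: [-0.3, -1.3, 3.0]
opening: 0.0245
```

{"fn": "jog_arm", "kwargs": {"rows": "0 0 0 0 0 0;0 0 0 0 0 0;0 0 0 0 0 0;0 0 0 0 0 0;0 0 -0.015 0 0 0;0 0 -0.03 0 0 0;0 0 -0.04 0 0 0;0 0 -0.01 0 0 0;0 0 0 0 0 0", "grip": 0.4}}

```text
time: 15.35
tool_pos: [0.5005, 0.2906, 0.1339]
tool_rot: [1.999, 2.421, 0.009]
contact_force: [-0.4, -0.3, -0.6]
opening: 0.0552
```

```bash
python3 -c "
from h import *
go([.4550,-.0576,.131],.046)
snap('side','pics/s7.png',[.5,.28,.05],90,60,8)"
```

```text
t 15.35 tcp [0.5005 0.2906 0.1339] open 0.0552 F [-0.4 -0.3 -0.6] q [-0.59  0.45  0.02  1.83 -0.01  0.86 -0.37]
turn units [ 0.059 -0.029  1.655] shift now-axes [-0.3333 -0.1106  0.0016] shift after-turn axes [-0.3457 -0.0615  0.0029]
pics/s7.png origin (225, 116)
```

View pics/s7.png

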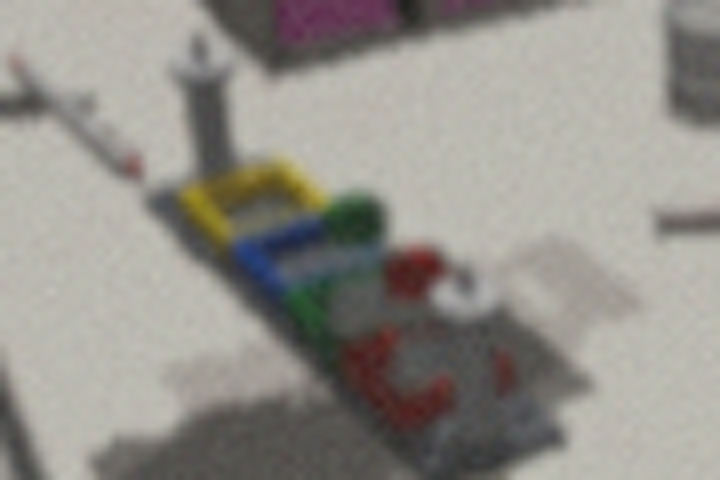

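Green stands upright at (355,215) and red at (415,270). Next is yellow.

{"fn": "jog_arm", "kwargs": {"rows": "0 0 0 0 0 1.65;-0.02 -0.03 0 0 0 0;-0.04 -0.029 0 0 0 0;-0.048 0 0 0 0 0;-0.048 0 0 0 0 0;-0.048 0 0 0 0 0;-0.048 0 0 0 0 0;-0.048 0 0 0 0 0;-0.045 0 0 0 0 0;0 0 0 0 0 0;0 0 0 0 0 0;0 0 0 0 0 0"}}

```text
time: 16.6
tool_pos: [0.455, -0.0565, 0.1298]
tool_rot: [-2.166, -2.273, 0.002]
contact_force: [0.1, 0.5, 0.7]
opening: 0.0551
```

```bash
python3 -c "
from h import *
go([.4550,-.0576,.0357],.046)"
```

```text
t 16.6 tcp [ 0.455  -0.0565  0.1298] open 0.0551 F [0.1 0.5 0.7] q [-0.11  0.27  0.2   2.12 -0.08  0.76  0.19]
turn units [-0.025 -0.008  0.024] shift now-axes [-0.0012  0.0001  0.0941] shift after-turn axes [-0.0011 -0.0001  0.0941]
```

{"fn": "jog_arm", "kwargs": {"rows": "-0.001 -0.0005 0.02 0 0 0;0 0 0.025 0 0 0;0 0 0.02 0 0 0;0 0 0.014 0 0 0;0 0 0.01 0 0 0;0 0 0.005 0 0 0;0 0 0 0 0 0;0 0 0 0 0 0;0 0 0 0 0 0"}}

```text
time: 17.5
tool_pos: [0.456, -0.0588, 0.0374]
tool_rot: [2.168, 2.272, 0.002]
contact_force: [0.5, -0.3, 0.3]
opening: 0.0553
```

```bash
python3 -c "
from h import *
go([.4550,-.0576,.0357],.046)
snap('side','pics/s8.png',[.45,-.06,.06],90,60,8)"
```

```text
t 17.5 tcp [ 0.456  -0.0588  0.0374] open 0.0553 F [ 0.5 -0.3  0.3] q [-0.07  0.44  0.17  2.16 -0.14  0.54  0.24]
turn units [0.015 0.    0.008] shift now-axes [ 0.0012 -0.001   0.0017] shift after-turn axes [ 0.0012 -0.001   0.0017]
pics/s8.png origin (244, 181)
```

View pics/s8.png

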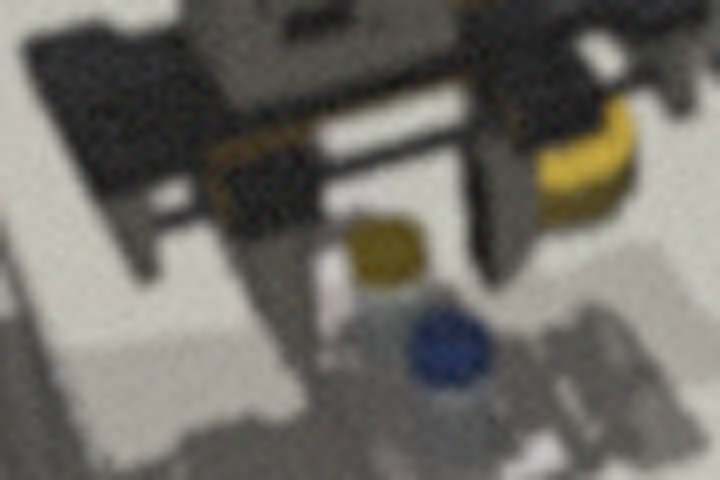

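Yellow at (385,250) is between the fingers. I'll grip and lift.

{"fn": "jog_arm", "kwargs": {"rows": "0.001 -0.0005 0.001 0 0 0;0 0 0 0 0 0;0 0 0 0 0 0;0 0 0 0 0 0;0 0 0 0 0 0;0 0 0 0 0 0;0 0 0 0 0 0", "grip": 1}}

```text
time: 18.25
tool_pos: [0.4549, -0.0579, 0.0357]
tool_rot: [-2.169, -2.273, -0.0]
contact_force: [-0.2, 0.4, 1.1]
opening: 0.0243
```

{"fn": "jog_arm", "kwargs": {"rows": "0 0 -0.005 0 0 0;0 0 -0.01 0 0 0;0 0 -0.02 0 0 0;0 0 -0.025 0 0 0;0 0 -0.025 0 0 0;0 0 -0.01 0 0 0;0 0 0 0 0 0;0 0 0 0 0 0"}}

```text
time: 19.05
tool_pos: [0.4545, -0.0578, 0.1304]
tool_rot: [-2.169, -2.272, 0.0]
contact_force: [0.1, 0.1, -1.8]
opening: 0.0243
```

```bash
python3 -c "
from h import *
go([.48,.3877,.13],.19)"
```

```text
t 19.05 tcp [ 0.4545 -0.0578  0.1304] open 0.0243 F [ 0.1  0.1 -1.8] q [-0.11  0.27  0.21  2.12 -0.08  0.76  0.19]
turn units [-0.003 -0.002 -1.642] shift now-axes [4.438e-01 4.630e-02 4.000e-04] shift after-turn axes [4.326e-01 1.092e-01 4.000e-04]
```

{"fn": "jog_arm", "kwargs": {"rows": "0.025 0 0 0 0 0;0.045 0 0 0 0 0;0.048 0 0 0 0 0;0.048 0 0 0 0 0;0.048 0 0 0 0 0;0.048 0 0 0 0 0;0.048 0.005 0 0 0 0;0.048 0.01 0 0 0 0;0.045 0.02 0 0 0 0;0.03 0.0115 0 0 0 0;0.011 0 0 0 0 0;0 0 0 0 0 0"}}

```text
time: 20.25
tool_pos: [0.4788, 0.3891, 0.1285]
tool_rot: [-2.165, -2.275, 0.005]
contact_force: [-0.6, -1.3, -0.2]
opening: 0.0244
```

{"fn": "jog_arm", "kwargs": {"rows": "0 0 0 0 0 -0.6;0 0 0 0 0 -1.04;0 0 0 0 0 0;0 0 0 0 0 0"}}

```text
time: 20.65
tool_pos: [0.4805, 0.3858, 0.1302]
tool_rot: [2.006, 2.418, -0.003]
contact_force: [-0.6, 0.5, -0.4]
opening: 0.0242
```

```bash
python3 -c "
from h import *
go([.48,.3877,.0362],.19)"
```

```text
t 20.65 tcp [0.4805 0.3858 0.1302] open 0.0242 F [-0.6  0.5 -0.4] q [-0.72  0.51 -0.    1.73  0.    0.9  -0.54]
turn units [-0.015  0.013 -0.051] shift now-axes [ 0.0021 -0.      0.094 ] shift after-turn axes [ 0.002  -0.0001  0.094 ]
```

{"fn": "jog_arm", "kwargs": {"rows": "0.0015 0 0.01 0 0 0;0 0 0.02 0 0 0;0 0 0.02 0 0 0;0 0 0.015 0 0 0;0 0 0.012 0 0 0;0 0 0.008 0 0 0;0 0 0.004 0 0 0;0 0 0 0 0 0;0 0 0 0 0 0;0 0 0 0 0 0"}}

```text
time: 21.65
tool_pos: [0.4809, 0.3897, 0.0425]
tool_rot: [2.001, 2.422, 0.002]
contact_force: [-0.4, -0.3, -0.6]
opening: 0.0247
```

```bash
python3 -c "
from h import *
go([.48,.3877,.0362],.19)"
```

```text
t 21.65 tcp [0.4809 0.3897 0.0425] open 0.0247 F [-0.4 -0.3 -0.6] q [-0.72  0.64 -0.01  1.77  0.01  0.74 -0.54]
turn units [ 0.015 -0.009 -0.005] shift now-axes [-0.0018 -0.0013  0.0063] shift after-turn axes [-0.0018 -0.0013  0.0063]
```

{"fn": "jog_arm", "kwargs": {"rows": "-0.0013 -0.0007 0.003 0 0 0;0 0 0.0015 0 0 0;0 0 0.0015 0 0 0;0 0 0 0 0 0;0 0 0 0 0 0"}}

```text
time: 22.15
tool_pos: [0.48, 0.3879, 0.0358]
tool_rot: [2.001, 2.422, 0.0]
contact_force: [0.5, -0.7, 0.2]
opening: 0.0243
```

{"fn": "jog_arm", "kwargs": {"rows": "0 0 0 0 0 0;0 0 0 0 0 0;0 0 0 0 0 0;0 0 0 0 0 0;0 0 -0.015 0 0 0;0 0 -0.03 0 0 0;0 0 -0.04 0 0 0;0 0 -0.01 0 0 0;0 0 0 0 0 0;0 0 0 0 0 0", "grip": 0.4}}

```text
time: 23.15
tool_pos: [0.4796, 0.3876, 0.1307]
tool_rot: [-2.001, -2.422, 0.0]
contact_force: [0.3, 0.8, -1.0]
opening: 0.0551
```

```bash
python3 -c "
from h import *
go([.4573,-.1071,.131],.046)
snap('side','pics/s9.png',[.5,.3,.05],90,60,8)"
```

```text
t 23.15 tcp [0.4796 0.3876 0.1307] open 0.0551 F [ 0.3  0.8 -1. ] q [-0.72  0.51 -0.01  1.73  0.    0.9  -0.54]
turn units [-2.000e-03  1.000e-03  1.647e+00] shift now-axes [-4.816e-01 -1.152e-01 -2.000e-04] shift after-turn axes [-4.932e-01 -4.500e-02 -3.000e-04]
pics/s9.png origin (223, 113)
```

View pics/s9.png

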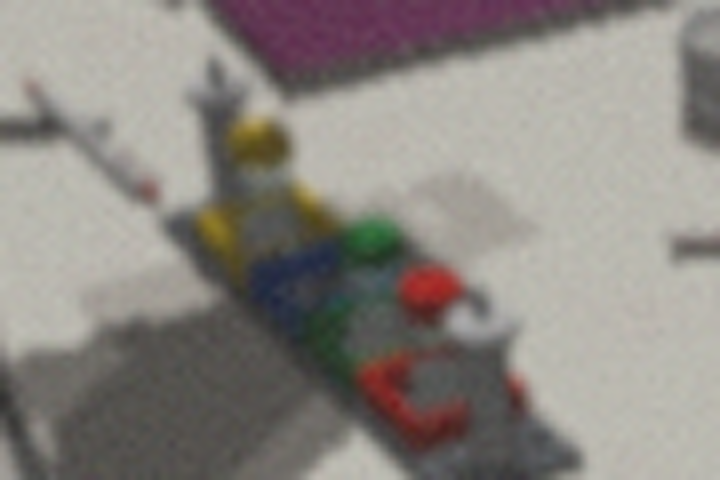

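The three vials stand upright: yellow at (260,145), green at (370,240) and red at (430,290). Next is blue.

{"fn": "jog_arm", "kwargs": {"rows": "0 0 0 0 0 1.645;-0.03 -0.025 0 0 0 0;-0.045 -0.02 0 0 0 0;-0.048 0 0 0 0 0;-0.048 0 0 0 0 0;-0.048 0 0 0 0 0;-0.048 0 0 0 0 0;-0.048 0 0 0 0 0;-0.048 0 0 0 0 0;-0.048 0 0 0 0 0;-0.048 0 0 0 0 0;-0.034 0 0 0 0 0"}}

```text
time: 24.4
tool_pos: [0.4561, -0.1101, 0.1295]
tool_rot: [-2.172, -2.268, 0.004]
contact_force: [0.6, -0.5, -0.1]
opening: 0.055
```

{"fn": "jog_arm", "kwargs": {"rows": "0 0 0 0 0 0;0 0 0 0 0 0;0 0 0 0 0 0"}}

```text
time: 24.7
tool_pos: [0.4569, -0.1053, 0.1298]
tool_rot: [-2.166, -2.272, 0.001]
contact_force: [0.3, -0.2, 0.3]
opening: 0.0549
```

```bash
python3 -c "
from h import *
go([.4573,-.1071,.0357],.046)"
```

```text
t 24.7 tcp [ 0.4569 -0.1053  0.1298] open 0.0549 F [ 0.3 -0.2  0.3] q [-0.02  0.29  0.22  2.1  -0.09  0.77  0.3 ]
turn units [-0.024 -0.01   0.02 ] shift now-axes [-0.0019  0.0005  0.0941] shift after-turn axes [-0.0018  0.0003  0.0941]
```

{"fn": "jog_arm", "kwargs": {"rows": "-0.0015 0.0003 0.02 0 0 0;0 0 0.025 0 0 0;0 0 0.02 0 0 0;0 0 0.014 0 0 0;0 0 0.01 0 0 0;0 0 0.005 0 0 0;0 0 0 0 0 0;0 0 0 0 0 0;0 0 0 0 0 0"}}

```text
time: 25.6
tool_pos: [0.4587, -0.1082, 0.0374]
tool_rot: [2.169, 2.271, 0.001]
contact_force: [-0.2, -0.0, 0.5]
opening: 0.0553
```

```bash
python3 -c "
from h import *
go([.4573,-.1071,.0357],.046)
snap('side','pics/s10.png',[.45,-.11,.06],90,60,8)"
```

```text
t 25.6 tcp [ 0.4587 -0.1082  0.0374] open 0.0553 F [-0.2 -0.   0.5] q [ 0.02  0.46  0.19  2.14 -0.16  0.56  0.36]
turn units [0.015 0.002 0.003] shift now-axes [ 0.0011 -0.0013  0.0017] shift after-turn axes [ 0.0011 -0.0013  0.0017]
pics/s10.png origin (251, 194)
```

View pics/s10.png

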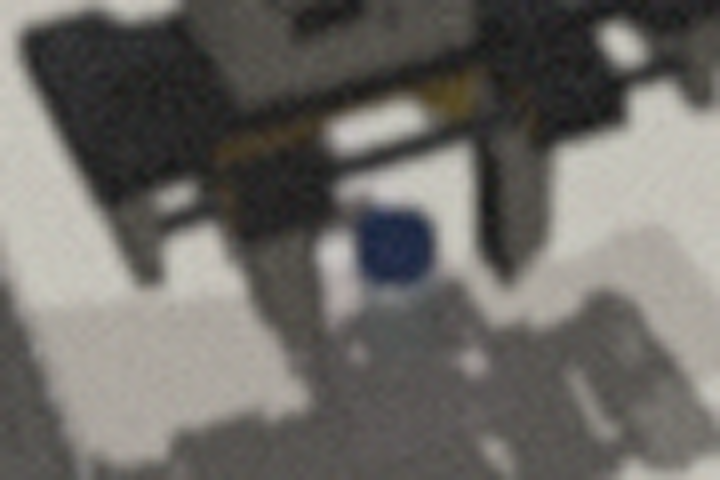

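Blue at (395,245) is between the fingers. I'll grip and lift.

{"fn": "jog_arm", "kwargs": {"rows": "0.001 -0.0005 0.001 0 0 0;0 0 0 0 0 0;0 0 0 0 0 0;0 0 0 0 0 0;0 0 0 0 0 0;0 0 0 0 0 0;0 0 0 0 0 0", "grip": 1}}

```text
time: 26.35
tool_pos: [0.4575, -0.1072, 0.0357]
tool_rot: [-2.17, -2.272, 0.0]
contact_force: [-0.7, -0.4, 1.3]
opening: 0.0243
```

{"fn": "jog_arm", "kwargs": {"rows": "0 0 -0.005 0 0 0;0 0 -0.01 0 0 0;0 0 -0.02 0 0 0;0 0 -0.025 0 0 0;0 0 -0.025 0 0 0;0 0 -0.01 0 0 0;0 0 0 0 0 0;0 0 0 0 0 0"}}

```text
time: 27.15
tool_pos: [0.4572, -0.107, 0.1304]
tool_rot: [-2.169, -2.272, 0.0]
contact_force: [0.4, 0.8, -0.9]
opening: 0.024
```

```bash
python3 -c "
from h import *
go([.4894,.3386,.13],.19)"
```

```text
t 27.15 tcp [ 0.4572 -0.107   0.1304] open 0.024 F [ 0.4  0.8 -0.9] q [-0.03  0.29  0.23  2.1  -0.09  0.77  0.31]
turn units [-0.002 -0.002 -1.647] shift now-axes [0.4436 0.0528 0.0005] shift after-turn axes [4.315e-01 1.158e-01 4.000e-04]
```

{"fn": "jog_arm", "kwargs": {"rows": "0.025 0 0 0 0 0;0.045 0 0 0 0 0;0.048 0 0 0 0 0;0.048 0 0 0 0 0;0.048 0 0 0 0 0;0.048 0 0 0 0 0;0.048 0.005 0 0 0 0;0.048 0.01 0 0 0 0;0.045 0.02 0 0 0 0;0.03 0.018 0 0 0 0;0.011 0 0 0 0 0;0 0 0 0 0 0"}}

```text
time: 28.35
tool_pos: [0.4883, 0.3402, 0.1286]
tool_rot: [-2.165, -2.274, 0.005]
contact_force: [-0.6, -0.0, -0.9]
opening: 0.024
```

{"fn": "jog_arm", "kwargs": {"rows": "0 0 0 0 0 -0.6;0 0 0 0 0 -1.04;0 0 0 0 0 0;0 0 0 0 0 0;0 0 0 0 0 0"}}

```text
time: 28.85
tool_pos: [0.4899, 0.3377, 0.1305]
tool_rot: [-2.005, -2.419, 0.001]
contact_force: [0.1, -0.8, -0.9]
opening: 0.0246
```

```bash
python3 -c "
from h import *
go([.4894,.3386,.0362],.19)"
```

```text
t 28.85 tcp [0.4899 0.3377 0.1305] open 0.0246 F [ 0.1 -0.8 -0.9] q [-0.66  0.48  0.01  1.79 -0.01  0.88 -0.46]
turn units [-0.007  0.006 -0.039] shift now-axes [ 0.001  -0.0002  0.0943] shift after-turn axes [ 0.001  -0.0003  0.0943]
```

{"fn": "jog_arm", "kwargs": {"rows": "0.0005 -0.0002 0.01 0 0 0;0 0 0.02 0 0 0;0 0 0.02 0 0 0;0 0 0.015 0 0 0;0 0 0.012 0 0 0;0 0 0.008 0 0 0;0 0 0.004 0 0 0;0 0 0 0 0 0;0 0 0 0 0 0;0 0 0 0 0 0"}}

```text
time: 29.85
tool_pos: [0.4902, 0.3396, 0.0425]
tool_rot: [2.001, 2.421, 0.002]
contact_force: [0.5, 0.1, -0.3]
opening: 0.0245
```

```bash
python3 -c "
from h import *
go([.4894,.3386,.0362],.19)"
```

```text
t 29.85 tcp [0.4902 0.3396 0.0425] open 0.0245 F [ 0.5  0.1 -0.3] q [-0.66  0.6   0.01  1.82 -0.    0.71 -0.46]
turn units [ 0.014 -0.008 -0.009] shift now-axes [-0.0009 -0.001   0.0063] shift after-turn axes [-0.0009 -0.001   0.0063]
```

{"fn": "jog_arm", "kwargs": {"rows": "-0.0005 -0.0005 0.003 0 0 0;0 0 0.0015 0 0 0;0 0 0.0015 0 0 0;0 0 0 0 0 0;0 0 0 0 0 0"}}

```text
time: 30.35
tool_pos: [0.4894, 0.3387, 0.0358]
tool_rot: [2.002, 2.421, 0.0]
contact_force: [0.6, -0.5, -0.0]
opening: 0.0242
```

{"fn": "jog_arm", "kwargs": {"rows": "0 0 0 0 0 0;0 0 0 0 0 0;0 0 0 0 0 0;0 0 0 0 0 0;0 0 -0.015 0 0 0;0 0 -0.03 0 0 0;0 0 -0.04 0 0 0;0 0 -0.01 0 0 0;0 0 0 0 0 0;0 0 0 0 0 0", "grip": 0.3}}

```text
time: 31.35
tool_pos: [0.4889, 0.3384, 0.1306]
tool_rot: [-2.002, -2.421, 0.001]
contact_force: [-0.8, -0.4, -0.2]
opening: 0.0643
```

```bash
python3 -c "
from h import *
go([.4455,-.345,.131],-.073)
snap('side','pics/s11.png',[.5,.3,.05],90,60,8)"
```

```text
t 31.35 tcp [0.4889 0.3384 0.1306] open 0.0643 F [-0.8 -0.4 -0.2] q [-0.66  0.48  0.01  1.79 -0.01  0.88 -0.46]
turn units [-4.000e-03  2.000e-03  3.005e+00] shift now-axes [-6.630e-01 -1.712e-01 -3.000e-04] shift after-turn axes [-6.847e-01  6.600e-03 -4.000e-04]
pics/s11.png origin (223, 113)
```

View pics/s11.png

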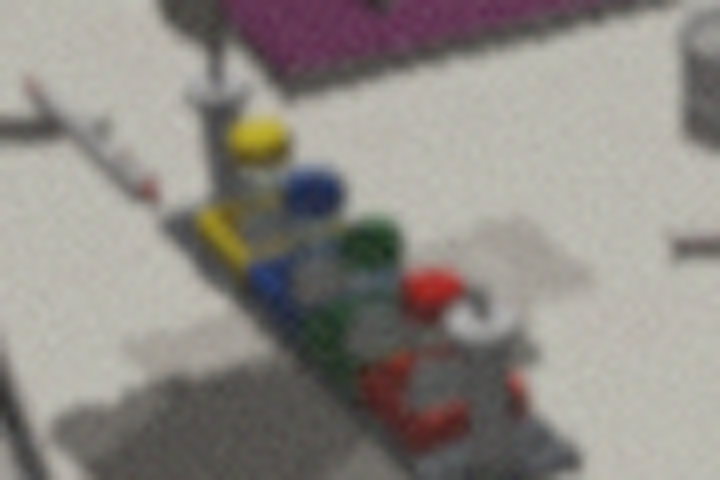

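All four vials stand upright in their own pockets: yellow (260,140), blue (313,193), green (370,243) and red (432,290). Next I'll go to the cover.

{"fn": "jog_arm", "kwargs": {"rows": "0 0 0 0 0 1.5;-0.02 -0.015 0 0 0 1.5;-0.045 -0.015 0 0 0 0;-0.048 0 0 0 0 0;-0.048 0 0 0 0 0;-0.048 0 0 0 0 0;-0.048 0 0 0 0 0;-0.048 0 0 0 0 0;-0.048 0 0 0 0 0;-0.048 0 0 0 0 0;-0.048 0 0 0 0 0;-0.048 0 0 0 0 0"}}

```text
time: 32.6
tool_pos: [0.4243, -0.1584, 0.1295]
tool_rot: [-2.299, -2.138, 0.003]
contact_force: [1.5, 0.6, -0.2]
opening: 0.0646
```

{"fn": "jog_arm", "kwargs": {"rows": "-0.048 0 0 0 0 0;-0.048 0 0 0 0 0;-0.046 0.014 0 0 0 0;-0.04 0.02 0 0 0 0;0 0 0 0 0 0;0 0 0 0 0 0"}}

```text
time: 33.2
tool_pos: [0.4452, -0.3411, 0.1287]
tool_rot: [-2.3, -2.135, 0.003]
contact_force: [-0.3, 1.0, -0.9]
opening: 0.0644
```

```bash
python3 -c "
from h import *
go([.4455,-.345,.05],-.073)
snap('top','pics/t12.png',[.44,-.345,.0],130,60,6)"
```

```text
t 33.2 tcp [ 0.4452 -0.3411  0.1287] open 0.0644 F [-0.3  1.  -0.9] q [ 0.33  0.45  0.34  1.88 -0.19  0.85  0.7 ]
turn units [-0.042 -0.013 -0.019] shift now-axes [-0.004   0.0009  0.0787] shift after-turn axes [-0.0039  0.0006  0.0787]
pics/t12.png origin (403, 213)
```

View pics/t12.png

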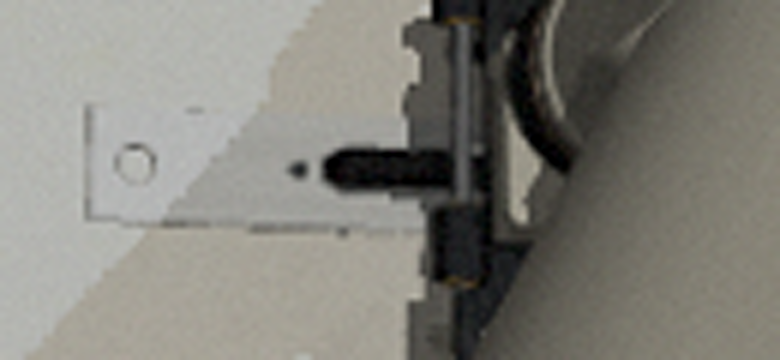

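The rib at (390,168) in the crop lies between the jaws. I'll descend to a TCP height of about 0.014, above the 6 mm plate.

{"fn": "jog_arm", "kwargs": {"rows": "-0.0035 0.0006 0.02 0 0 0;0 0 0.025 0 0 0;0 0 0.025 0 0 0;0 0 0.015 0 0 0;0 0 0.012 0 0 0;0 0 0.008 0 0 0;0 0 0.006 0 0 0;0 0 0 0 0 0;0 0 0 0 0 0;0 0 0 0 0 0"}}

```text
time: 34.25
tool_pos: [0.4475, -0.3448, 0.0204]
tool_rot: [2.3, 2.138, 0.001]
contact_force: [-0.1, 0.6, -0.3]
opening: 0.0645
```

```bash
python3 -c "
from h import *
go([.4455,-.345,.014],-.073)
snap('side','pics/s13.png',[.44,-.345,.03],110,75,7)"
```

```text
t 34.25 tcp [ 0.4475 -0.3448  0.0204] open 0.0645 F [-0.1  0.6 -0.3] q [ 0.39  0.62  0.28  1.92 -0.27  0.64  0.77]
turn units [0.013 0.007 0.004] shift now-axes [-0.0004 -0.002   0.0064] shift after-turn axes [-0.0004 -0.002   0.0064]
pics/s13.png origin (279, 274)
```

View pics/s13.png

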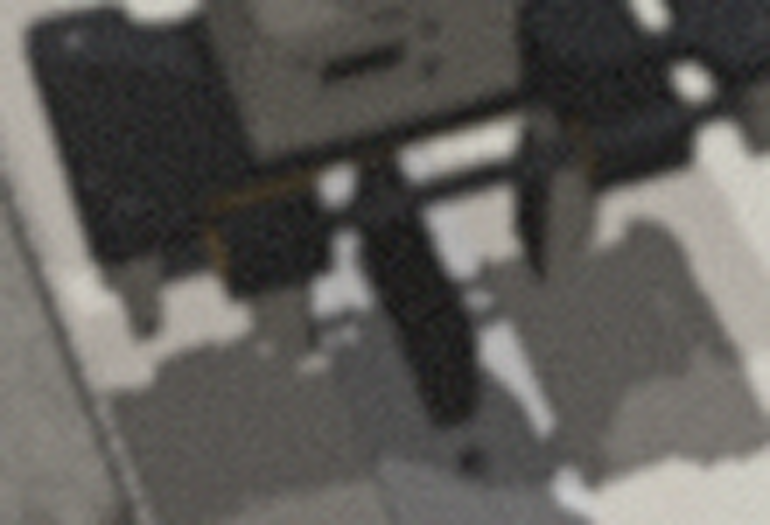

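The rib at (420,290) is between the fingers. I'll lower 5 mm and close with 35 N.

{"fn": "jog_arm", "kwargs": {"rows": "-0.0004 -0.0012 0.003 0 0 0;0 0 0.002 0 0 0;0 0 0 0 0 0"}}

```text
time: 34.6
tool_pos: [0.4455, -0.3445, 0.0144]
tool_rot: [-2.3, -2.139, 0.0]
contact_force: [-0.7, -0.7, 0.1]
opening: 0.0643
```

{"fn": "jog_arm", "kwargs": {"rows": "0 0 0 0 0 0;0 0 0 0 0 0;0 0 0 0 0 0;0 0 0 0 0 0;0 0 0 0 0 0;0 0 0 0 0 0;0 0 0 0 0 0;0 0 0 0 0 0;0 0 0 0 0 0;0 0 0 0 0 0", "grip": 1, "squeeze": 35}}

```text
time: 35.6
tool_pos: [0.4459, -0.3447, 0.0147]
tool_rot: [2.3, 2.139, 0.0]
contact_force: [0.0, 0.7, -0.2]
opening: 0.0136
```

```bash
python3 -c "
from h import *
go([.4455,-.345,.13],-.073)"
```

```text
t 35.6 tcp [ 0.4459 -0.3447  0.0147] open 0.0136 F [ 0.   0.7 -0.2] q [ 0.39  0.63  0.28  1.92 -0.27  0.63  0.77]
turn units [0.002 0.001 0.005] shift now-axes [-0.0003 -0.0004 -0.1153] shift after-turn axes [-0.0003 -0.0004 -0.1153]
```

{"fn": "jog_arm", "kwargs": {"rows": "0 0 -0.005 0 0 0;0 0 -0.01 0 0 0;0 0 -0.02 0 0 0;0 0 -0.03 0 0 0;0 0 -0.03 0 0 0;0 0 -0.02 0 0 0;0 0 -0.01 0 0 0;0 0 0 0 0 0;0 0 0 0 0 0"}}

```text
time: 36.5
tool_pos: [0.4453, -0.3442, 0.1391]
tool_rot: [-2.3, -2.139, 0.0]
contact_force: [1.0, 0.1, -2.5]
opening: 0.0136
```

```bash
python3 -c "
from h import *
go([.4941,.314,.14],.19)
snap('side','pics/s14.png',[.44,-.345,.11],160,110,5)
snap('top','pics/t14.png',[.44,-.345,.11],130,60,6)"
```

```text
t 36.5 tcp [ 0.4453 -0.3442  0.1391] open 0.0136 F [ 1.   0.1 -2.5] q [ 0.33  0.43  0.35  1.87 -0.19  0.87  0.7 ]
turn units [-0.008 -0.008 -3.007] shift now-axes [ 6.6e-01  1.0e-03 -4.0e-04] shift after-turn axes [ 0.6371  0.1722 -0.0009]
pics/s14.png origin (254, 230)
pics/t14.png origin (415, 209)
```

View pics/s14.png

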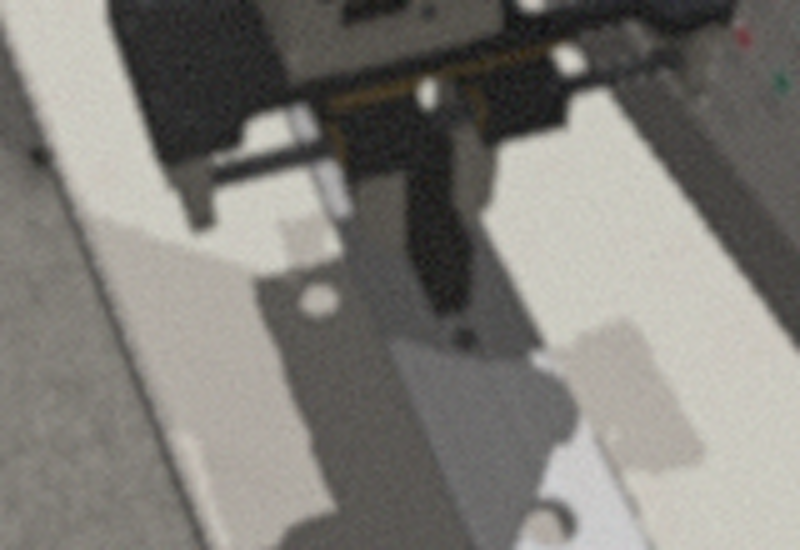

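View pics/t14.png

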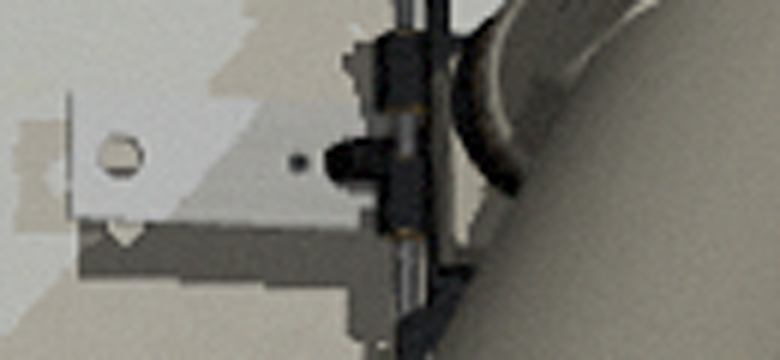

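The cover is held level and lifted, with its left hole at (121,156). I'll compute the hole's offset from the TCP and carry the cover over.

```bash
python3 -c "
from h import *
s,p,R=st()
H=world('top',crop((415,209),6,(121,156)),p[2]-.0145+.006);d=R.T@(H-p);print(H,d)"
```

```text
[ 0.45238227 -0.22946345  0.12984987] [ 0.11472947 -0.00079896  0.00864358]
```

{"fn": "jog_arm", "kwargs": {"rows": "0.01 -0.01 0 0 0 0;0.025 -0.01 0 0 0 0;0.04 0 0 0 0 0;0.045 0 0 0 0 0;0.045 0 0 0 0 0;0.045 0 0 0 0 0;0.045 0 0 0 0 0;0.045 0 0 0 0 0;0.045 0 0 0 0 0;0.045 0 0 0 0 0;0.045 0 0 0 0 0;0.045 0 0 0 0 0"}}

```text
time: 37.8
tool_pos: [0.4598, 0.137, 0.1387]
tool_rot: [-2.3, -2.139, 0.003]
contact_force: [2.1, 0.1, -2.0]
opening: 0.0137
```

{"fn": "jog_arm", "kwargs": {"rows": "0.045 0 0 0 0 0;0.045 0 0 0 0 0;0.04 0.005 0 0 0 0;0.03 0.008 0 0 0 0;0.02 0.008 0 0 0 0;0 0 0 0 0 -0.6;0 0 0 0 0 -0.9;0 0 0 0 0 -0.9;0 0 0 0 0 -0.6;0 0 0 0 0 0;0 0 0 0 0 0;0 0 0 0 0 0"}}

```text
time: 39.0
tool_pos: [0.4944, 0.3132, 0.1391]
tool_rot: [-2.003, -2.42, 0.002]
contact_force: [0.4, -0.1, -1.8]
opening: 0.0138
```

```bash
python3 -c "
from h import *
go([.4941,.314,.14],.19)
snap('top','pics/t15.png',[.494,.314,.12],130,75,6)
snap('side','pics/s15.png',[.494,.314,.10],130,80,6)"
```

```text
t 39.0 tcp [0.4944 0.3132 0.1391] open 0.0138 F [ 0.4 -0.1 -1.8] q [-0.63  0.45  0.03  1.81 -0.01  0.88 -0.41]
turn units [-0.011  0.004 -0.024] shift now-axes [ 0.0008 -0.0001 -0.0009] shift after-turn axes [ 0.0008 -0.0001 -0.0009]
pics/t15.png origin (141, 186)
pics/s15.png origin (198, 87)
```

View pics/t15.png

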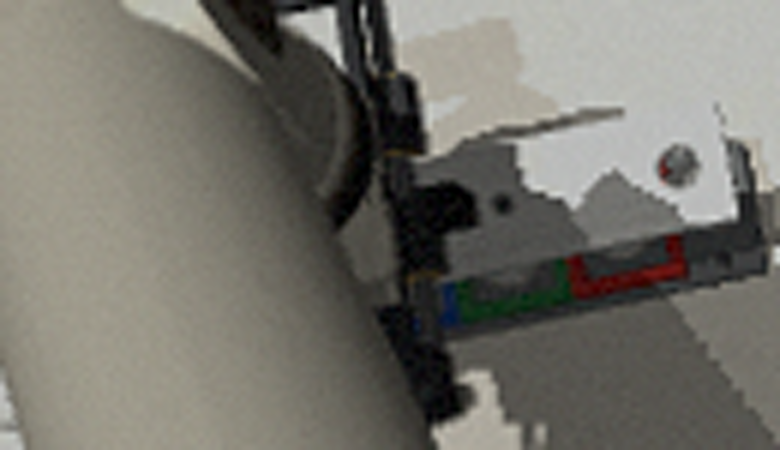

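View pics/s15.png

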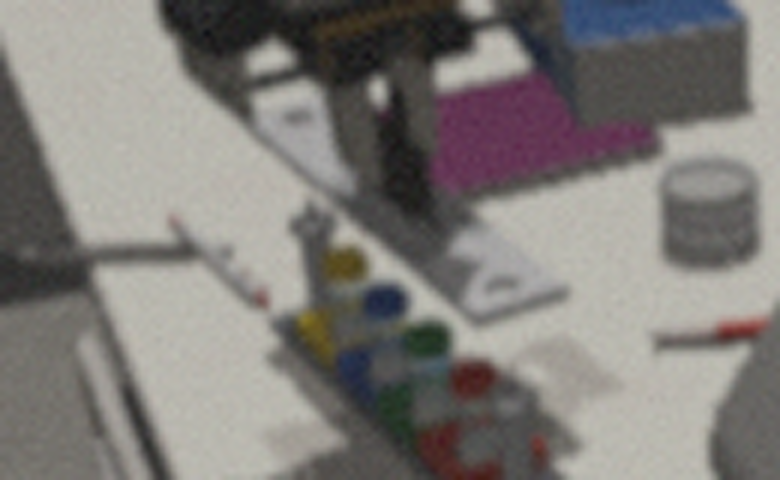

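```bash
python3 -c "
from h import *
s,p,R=st()
H=world('top',crop((141,186),6,(679,166)),p[2]-.0145+.006);d=R.T@(H-p);print(H,d, R.T@(np.array([.516,.2001,0])-H))"
```

```text
[0.51564188 0.19753506 0.13098836] [-0.11778179 -0.00098784  0.00852129] [0.00247562 0.00087831 0.13098762]
```

Both measurements agree on +2 mm in x and +0.8 mm in y. I'll apply that and come down to just above the pin tips.

{"fn": "jog_arm", "kwargs": {"rows": "0.002 0.0008 0.008 0 0 0;0 0 0.012 0 0 0;0 0 0.01 0 0 0;0 0 0.005 0 0 0;0 0 0 0 0 0;0 0 0 0 0 0;0 0 0 0 0 0"}}

```text
time: 39.8
tool_pos: [0.4954, 0.3158, 0.1051]
tool_rot: [2.002, 2.421, 0.001]
contact_force: [-0.2, 1.5, -1.3]
opening: 0.014
```

```bash
python3 -c "
from h import *
go([.4949,.3155,.0835],.19)
snap('top','pics/t16.png',[.51,.22,.09],60,45,12)
snap('side','pics/s16.png',[.494,.314,.08],110,75,7)"
```

```text
t 39.8 tcp [0.4954 0.3158 0.1051] open 0.014 F [-0.2  1.5 -1.3] q [-0.63  0.5   0.02  1.82 -0.02  0.82 -0.41]
turn units [ 0.009 -0.004 -0.01 ] shift now-axes [-0.0002 -0.0006  0.0216] shift after-turn axes [-0.0002 -0.0006  0.0216]
pics/t16.png origin (217, 196)
pics/s16.png origin (209, 95)
```

View pics/t16.png

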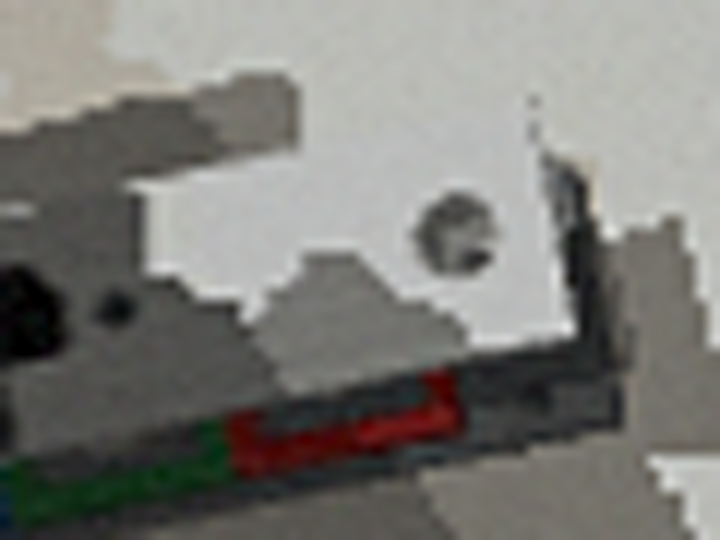

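View pics/s16.png

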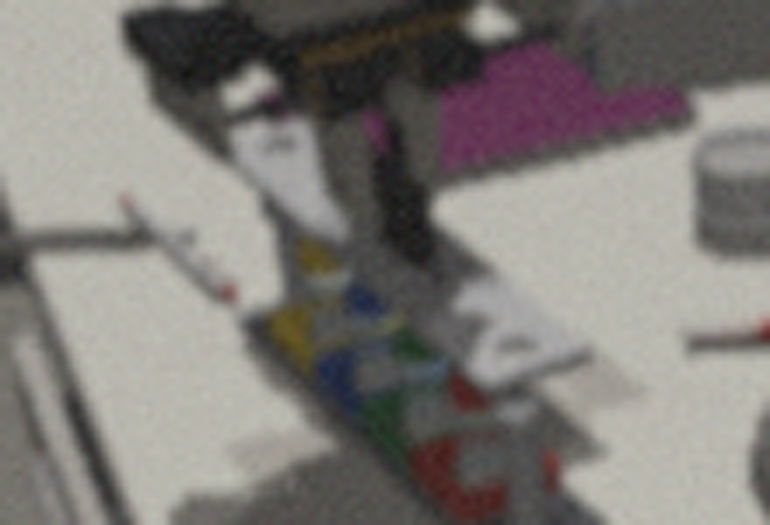

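```bash
python3 -c "
from h import *
s,p,R=st()
H=world('top',crop((217,196),12,(456,233)),p[2]-.0085)
print(H,R.T@(H-p), R.T@(np.array([.516,.2001,0])-H))
for z in(.083,.069): print((pix('top',[.516,.2001,z])-np.array([217,196])+.5)*12-.5)"
```

```text
[0.51724506 0.20068487 0.09673122] [-0.11722068 -0.00022802  0.00844854] [-0.00038264 -0.0014208   0.09672981]
[468.58891356 249.7111796 ]
[478.29663073 260.44158441]
```

The hole sits within 1.5 mm of the pin. I'll make a small correction and lower over the pins.

{"fn": "jog_arm", "kwargs": {"rows": "-0.0003 -0.001 0.004 0 0 0;0 0 0.004 0 0 0;0 0 0.004 0 0 0;0 0 0.003 0 0 0;0 0 0 0 0 0;0 0 0 0 0 0;0 0 0 0 0 0"}}

```text
time: 40.6
tool_pos: [0.4943, 0.3153, 0.0898]
tool_rot: [2.002, 2.421, 0.0]
contact_force: [0.3, 0.3, -2.0]
opening: 0.0139
```

```bash
python3 -c "
from h import *
go([.4945,.3150,.0835],.19)
snap('top','pics/t17.png',[.51,.22,.09],60,45,12)"
```

```text
t 40.6 tcp [0.4943 0.3153 0.0898] open 0.0139 F [ 0.3  0.3 -2. ] q [-0.63  0.52  0.02  1.83 -0.02  0.79 -0.41]
turn units [ 0.003 -0.002 -0.009] shift now-axes [-0.0003  0.0002  0.0063] shift after-turn axes [-0.0003  0.0002  0.0063]
pics/t17.png origin (217, 196)
```

View pics/t17.png

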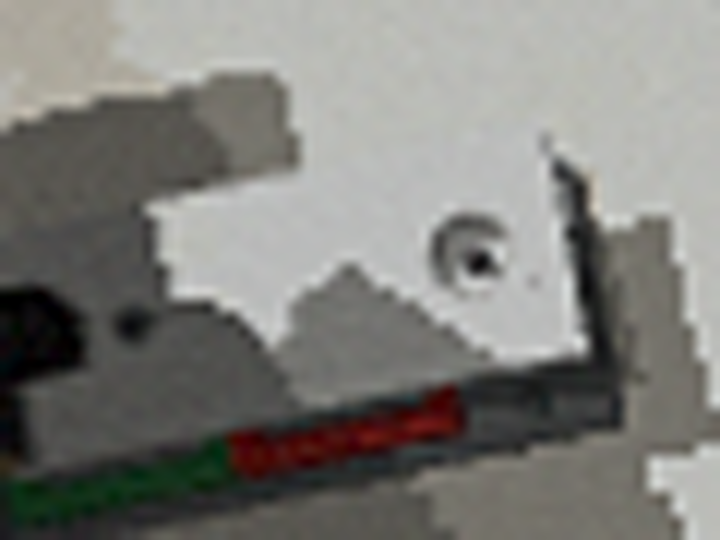

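The pin at (480,260) is inside the hole, whose centre is at about (472,255), and there is no contact force. I'll lower the rest.

{"fn": "jog_arm", "kwargs": {"rows": "0 0 0.002 0 0 0;0 0 0.002 0 0 0;0 0 0.001 0 0 0;0 0 0.001 0 0 0;0 0 0 0 0 0;0 0 0 0 0 0"}}

```text
time: 41.25
tool_pos: [0.4941, 0.3152, 0.0837]
tool_rot: [-2.002, -2.421, -0.0]
contact_force: [-0.8, -1.5, -0.3]
opening: 0.014
```

```bash
python3 -c "
from h import *
go([.4945,.3150,.0835],.19)
snap('side','pics/s18.png',[.494,.314,.08],110,75,7)"
```

```text
t 41.25 tcp [0.4941 0.3152 0.0837] open 0.014 F [-0.8 -1.5 -0.3] q [-0.63  0.53  0.02  1.84 -0.02  0.78 -0.41]
turn units [-0.    -0.001 -0.008] shift now-axes [-0.0003  0.0004  0.0002] shift after-turn axes [-0.0003  0.0004  0.0002]
pics/s18.png origin (209, 95)
```

View pics/s18.png

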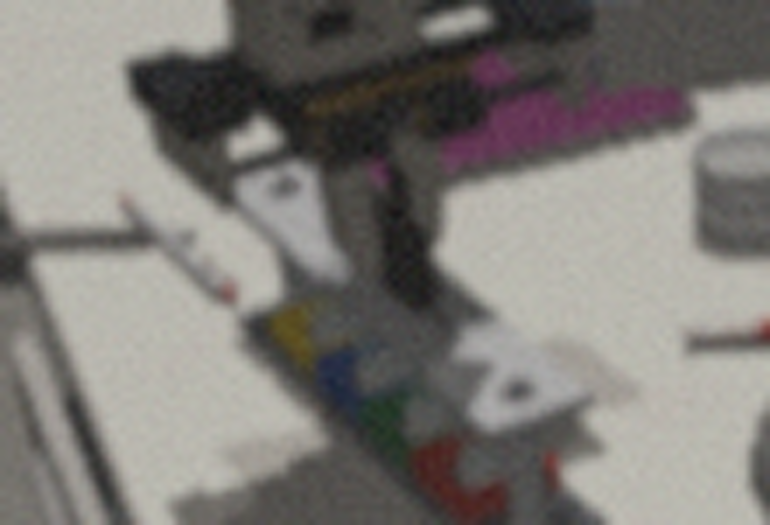

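Both pins show through the holes at (287,185) and (517,390), and the weight has come off the wrist, so the cover is seated. I'll release and retreat upward.

{"fn": "jog_arm", "kwargs": {"rows": "0 0 0.0005 0 0 0;0 0 0 0 0 0"}}

```text
time: 41.5
tool_pos: [0.4941, 0.3152, 0.0837]
tool_rot: [-2.002, -2.421, -0.0]
contact_force: [-2.2, -2.2, 4.7]
opening: 0.0136
```

{"fn": "jog_arm", "kwargs": {"rows": "0 0 0 0 0 0;0 0 0 0 0 0;0 0 0 0 0 0;0 0 0 0 0 0;0 0 0 0 0 0;0 0 -0.01 0 0 0;0 0 -0.02 0 0 0;0 0 -0.03 0 0 0;0 0 -0.04 0 0 0;0 0 -0.03 0 0 0;0 0 0 0 0 0", "grip": 0.4}}

```text
time: 42.6
tool_pos: [0.4971, 0.3171, 0.2193]
tool_rot: [2.0, 2.419, 0.015]
contact_force: [0.3, -0.2, -0.2]
opening: 0.055
```

{"fn": "jog_arm", "kwargs": {"rows": "0 -0.04 -0.03 0 0 0;0 -0.04 -0.03 0 0 0;0.04 0 0 0 0 0;0.04 0 0 0 0 0;0.04 0 0 0 0 0;0.04 0 0 0 0 0;0.04 0 0 0 0 0;0 0 0 0 0 0;0 0 0 0 0 0"}}

```text
time: 43.5
tool_pos: [0.377, 0.4969, 0.2725]
tool_rot: [1.999, 2.424, -0.002]
contact_force: [-0.3, -0.5, -0.8]
opening: 0.0554
```

```bash
python3 -c "
from h import *
go([.4945,.3150,.0835],.19)
snap('side','pics/s19.png',[.494,.314,.06],110,75,7)
snap('top','pics/t19.png',[.494,.314,.06],130,75,6)"
```

```text
t 43.5 tcp [0.377  0.4969 0.2725] open 0.0554 F [-0.3 -0.5 -0.8] q [-0.91  0.38 -0.08  1.58  0.03  1.18 -0.8 ]
turn units [-0.013  0.012  0.017] shift now-axes [-0.2008  0.081   0.1891] shift after-turn axes [-0.2009  0.0811  0.189 ]
pics/s19.png origin (210, 101)
pics/t19.png origin (147, 190)
```

View pics/s19.png

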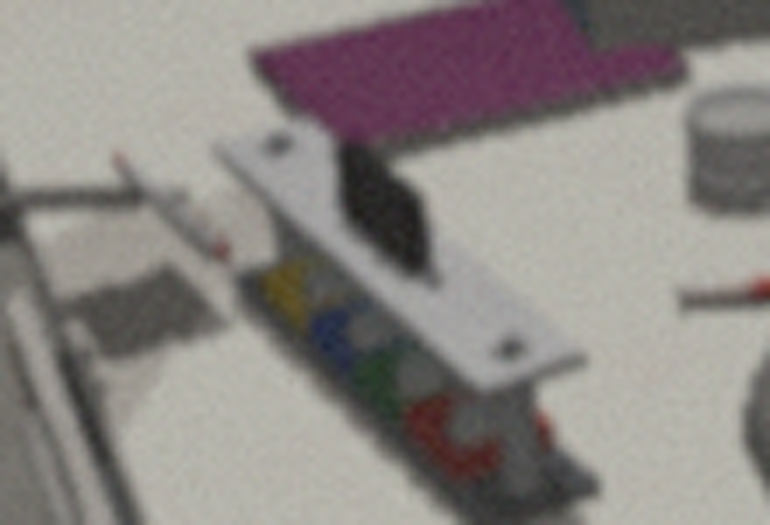

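View pics/t19.png

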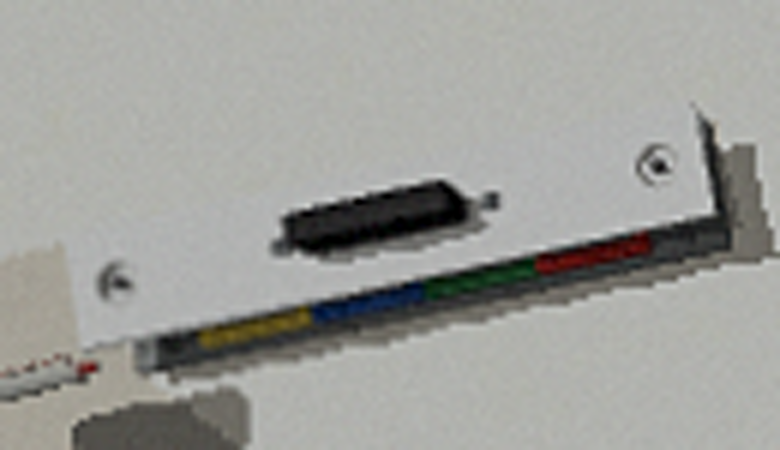

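The cover lies flat on both posts. Both pins show in the holes, at (118,283) and (657,165) in the top crop. I'll check the centre and height, then hand in.

```bash
python3 -c "
from h import *
A=world('top',crop((147,190),6,(116,281)),.075);B=world('top',crop((147,190),6,(656,165)),.075)
print((A+B)/2,np.linalg.norm(A-B),np.arctan2(-(A-B)[0],(A-B)[1]))
im=get_image('top');print(world('top',(327,210),.019));cv2.imwrite('pics/t20.png',im[:,:,::-1])
sign_off()"
```

```text
[0.49390553 0.31432538 0.075     ] 0.2317988005096342 0.18704639969930784
[0.5381103  0.02339492 0.019     ]
the job is handed in; nothing more can be done
```

View pics/t20.png

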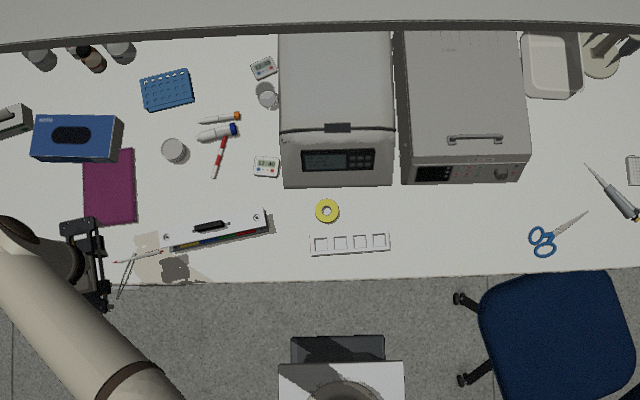

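I moved all four vials into the pockets of their own cap colours and seated the cover plate on both posts. I then released everything, backed the arm clear and handed the job in at about 43.6 s.

- **Cover:** it measured about 0.4 mm from the carrier centre and 0.003 rad off in yaw, with both pins visible in its holes. Its height was not measured directly: the wrist force dropped as it was lowered, and the side view shows it lying flat.
- **Vials:** all four stood upright in the last clear view before the cover went on. Only red was measured, at about 1 mm from its pocket centre. I could not see the caps once the cover was on.
- **Bystanders:** the last top view shows the tape roll at (327,210) and the timer near (266,166), where they were at the start, and the rack empty.

No check failed or disagreed.

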